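Two-position check of timing pulleys on a rotary inspection table

TASK

Turn the rotary table by its T-handle until its red mark points at the blue pointer, then stand every pulley from the blue mat upright on the middle of a white pad, one to a pad, each with its red timing mark pointing straight out along that pad's white tick. Press the red button fully down to take the first reading, turn the loaded table until its red mark points at the yellow pointer, press the button again, and then stand all the pulleys upright in the grey tray, leaving the table at the yellow pointer. Leave the gauge case, jar and V-block alone; if a pulley gets knocked off its place on the table before the second reading, put it right again before you go on.

Things in the scene. Friction and masses are not known exactly. Their poses are not given: they have to be found in the camera images.
- disc (a joint): the turning disc of the rotary table: dark grey metal, 270 mm in diameter, its flat top 30 mm above the work surface, turning about the vertical axis through rotary_base. Value in rad, growing counter-clockwise seen from above: the direction of the red mark on the disc, measured from the +x axis of rotary_base. -0.785 = red mark at the blue pointer, +0.785 = at the yellow pointer. Stops at -3 and +3. It turns stiffly (about 0.12 N m) and stays where it is left
- rotary_base: fixed grey round base of the rotary table (284 mm in diameter, on the work surface); origin on the disc's axis at the work surface. Its +x axis points to a fixed green gauge head on a bent bracket (from 198 to 240 mm out, 56 mm wide, 79 mm high). The blue pointer is 45 degrees clockwise from +x seen from above, the yellow one 45 degrees counter-clockwise
- blue_pointer (a point): tip of the fixed blue pointer at the disc's rim, 140 mm from the disc's axis
- yellow_pointer (a point): tip of the fixed yellow pointer at the disc's rim, 140 mm from the disc's axis
- handle (a point): centre of the black T-handle in the middle of the disc, by which it is turned: a bar 44 mm long (along its x axis, which points towards the red mark), 16 mm wide (y), 36 mm high, top 94 mm above the work surface, on an 18 mm post; this point is 78 mm above the work surface, on the disc's axis
- mat: fixed thin blue mat, 240 (its x) x 180 (y) x 4 mm, on which the pulleys stand at the start; origin at the centre of its underside
- tray: fixed shallow grey tray, open at the top, 240 (its x) x 180 (y) x 18 mm outside, walls and floor 5 mm thick; origin at the centre of its underside
- button (a joint): travel of the red push button, in m: 0 = up, 0.006 = fully down; springs back; fully down takes 5 N
- button_top (a point): centre of the top face of the red round button (28 mm in diameter, pressed straight down, in a black housing; it stops hard after 6 mm, so press gently)
- gauge_case_center (a point): centre of the loose closed wooden gauge-block case, 85 x 55 x 40 mm; leave it alone
- cleaner_center (a point): centre of the loose closed grease jar, 60 mm in diameter, 65 mm high; leave it alone
- vblock_center (a point): centre of a loose steel V-block, 50 x 45 x 40 mm; leave it alone
- pad1 (a point): centre of a white round pad (54 mm in diameter, painted flush on the disc's top, 68 mm from the disc's axis); it turns with the disc. Pads are 60, 180 and 300 degrees counter-clockwise from the red mark
- tick1 (a point): point 22 mm outwards (away from the disc's axis) from the centre of pad 1, on the disc's top; a white tick line runs radially from there to the rim
- pad2 (a point): centre of a white round pad (54 mm in diameter, painted flush on the disc's top, 68 mm from the disc's axis); it turns with the disc. Pads are 60, 180 and 300 degrees counter-clockwise from the red mark
- tick2 (a point): point 22 mm outwards (away from the disc's axis) from the centre of pad 2, on the disc's top; a white tick line runs radially from there to the rim
- pad3 (a point): centre of a white round pad (54 mm in diameter, painted flush on the disc's top, 68 mm from the disc's axis); it turns with the disc. Pads are 60, 180 and 300 degrees counter-clockwise from the red mark
- tick3 (a point): point 22 mm outwards (away from the disc's axis) from the centre of pad 3, on the disc's top; a white tick line runs radially from there to the rim
- pulley_a_center (a point): centre (half-way up) of a loose steel timing pulley, an upright cylinder 43 mm in diameter and 30 mm high, 0.18 kg (varies); its z axis is the pulley's axis (up), its x axis points to its red timing mark. Absent in some starts
- pulley_a_mark (a point): outer end of that pulley's red timing mark, on its top edge 22 mm from its axis; the mark is a red radial stripe on the top face that runs on down the side
- pulley_b_center (a point): centre (half-way up) of a loose steel timing pulley, an upright cylinder 43 mm in diameter and 30 mm high, 0.18 kg (varies); its z axis is the pulley's axis (up), its x axis points to its red timing mark. Absent in some starts
- pulley_b_mark (a point): outer end of that pulley's red timing mark, on its top edge 22 mm from its axis; the mark is a red radial stripe on the top face that runs on down the side
- pulley_c_center (a point): centre (half-way up) of a loose steel timing pulley, an upright cylinder 43 mm in diameter and 30 mm high, 0.18 kg (varies); its z axis is the pulley's axis (up), its x axis points to its red timing mark. Absent in some starts
- pulley_c_mark (a point): outer end of that pulley's red timing mark, on its top edge 22 mm from its axis; the mark is a red radial stripe on the top face that runs on down the side

How it is judged:
By the outcome, as a careful person would: the job done as asked, in the order asked, and still so for the second after the job is handed in, with the robot touching nothing.
Of pulley_a, pulley_b, pulley_c only 2 to 3 are there at a start; the rules pass over those that are not, and their reading is None.
At some moment in a run one of pulley_a, pulley_b, pulley_c may be knocked a few centimetres aside while the robot is not near it.
It also fails if it takes over 210 s, if anything falls off the work surface, if the arm or the gripper's body presses on something with over 40 N, if the wrist force passes 120 N, or if a joint passes its speed limit or range.

ROBOT

A 7-joint arm with a two-finger parallel gripper is mounted at the origin on the work surface. World frame = base frame: x ahead of the robot, y to its left, z up, the work surface at z = 0. Lengths are in m, angles in rad, forces in N, time in s.
With the tool pointing down it reaches from about 0.4 to 0.9 m from the base axis. Payload 5.5 kg.
Tool frame: the origin (TCP) lies midway between the tips of the shut fingers; the grasp point (between the pads) lies 19 mm behind it (manip.grasp_offset is the distance from the TCP to the grasp point, in m); z points along the fingers, y is the line along which they close (so a half turn about z gives the same grasp; the last joint's range is limited). The gripper opens to 92 mm and grips with 3 to 60 N. Pads are 19 mm wide; open, the fingers measure 130 mm over their backs; the gripper's body (75 mm by 190 mm) begins 47 mm behind the grasp point.
Start: joints at [1.487, 0.501, -0.427, 1.55, 0.221, 1.138, -0.21], TCP at [0.221, -0.611, 0.227] pointing down, gripper open.
Joint ranges: [-2.88, 2.88], [-0.31, 2.03], [-1.54, 1.56], [0.2, 2.42], [-1.41, 4.55], [0.19, 2.02], [-2.57, 2.57]. Speed limits (rad/s): [2.57, 2.57, 3.14, 3.14, 3.14, 3.14, 3.14].

INTERFACE

Orientations are given as a unit quaternion [x, y, z, w].
In Python, from workcell import manip gives the robot as it stands.
- The arm moves only by the shell command python3 -m inch 'ROWS' [FORCE]. ROWS is JSON, a list of rows, each a list of 7 numbers: the turn, a rotation vector about the tool's x, y, z each as a share of 4 degrees, from -1 to 1, then the shift along the tool's x, y, z each as a share of 200 mm, from -1 to 1, then the gripper command: -1 is fully open, 1 is shut, values between are in proportion. In form: [[rx, ry, rz, dx, dy, dz, hand], ...]. A call has 1 to 20 rows; each row shifts and turns the commanded pose from where the row before left it, along the tool's axes as they then stand; what a row does not reach is not made up. A row lasts 1/12 s, in which the tool goes at most 41.7 mm and 7.16 degrees, less where a joint would pass 70% of its speed; a pose out of reach is approached as far as the arm can. A call with a number of a shift or a turn outside -1 to 1 is refused whole. A call with a gripper value outside its range is refused whole. The fingers move at their own pace and stop on an object; FORCE is the grip in N (left out, the last holds). Time passes only in rows, so rows that do not move let the fingers close. It gives the time, the measured TCP pose, the force, the opening and the grip force at its end, in the units of the state.
- manip.observe(): the state, without advancing time (a new reading comes with each control period).
- manip.snapshot(name): name is "side" or "top" or "wrist"; returns (picture, depth): 480x640x3 uint8, red, green, blue; 480x640 float32, m along the optical axis (not along the pixel's ray), 0 where there is no reading.
- manip.get_calibration(name): a dict with "fovy" (degrees; the focal length in pixels is half the picture's height over the tangent of half this angle, whatever the lens; pixels are square), "cx", "cy" (the principal point, pixels), "R" (3x3) and "t" (3): a world point X has camera coordinates R X + t. Camera axes: x right, y down, z forward; pixel columns grow to the right and rows downward; lengths in m; the calibration is good to about 2 mm. A picture is of the moment at which its call begins: read the wrist's pose just before it. get_calibration takes no time and is no camera call; for the wrist camera it gives the pose at the moment of the call.
- manip.job_done(): hands the job in; it is judged then, once.
The state is a dict: "clock": time; "joint_pos": joint angles; "qvel": joint speeds; "tau": joint torques, N m; "tool_pos": TCP position; "orientation": TCP orientation; "contact_force": force on the tool from outside, world axes, zero at the start; "ft_torque": the same for the moment, N m; "finger_gap": finger opening in m; "gripper_force": force on a finger pad.
Only numpy, scipy, OpenCV 4.12 (cv2) and the standard library are available. Lean on these libraries where they do the work, as an engineer would, in place of code of your own. Each camera call takes 0.05 s, during which the arm holds its last target. There are 200 camera calls.

## Working session

There is one attempt and no reset: what is moved stays moved. The work goes in short steps, Python scripts to look and compute and a shell command to move; the robot and the scene stay as the last step left them, time stands still between calls to the robot, and variables do not carry over. Pictures are saved under pics/ and viewed, at most 14 in all, crops included, and the job is handed in when it is done.

```bash
ls; mkdir -p pics; python3 - <<'E'
from workcell import manip
import cv2,numpy as np
print(manip.observe())
for n in("top","side"):
    p,d=manip.snapshot(n); cv2.imwrite(f"pics/{n}0.png",p[:,:,::-1]); np.save(f"pics/{n}0.npy",d)
    print(n,manip.get_calibration(n))
print(manip.get_calibration("wrist"))
E
```

```text
pics
{'clock': 0.0, 'joint_pos': array([ 1.48718046,  0.50187104, -0.42676873,  1.55146062,  0.22083095,
        1.13827912, -0.21032752]), 'qvel': array([ 1.34838030e-03,  8.66721662e-05,  7.19929126e-04,  1.84738148e-03,
       -1.64656589e-03, -7.55627889e-04, -3.87474056e-04]), 'tau': array([ 5.38696731e-04, -5.66592979e+01, -5.81603363e+00, -2.79113853e+01,
       -6.87211775e-02,  3.06815864e-02,  1.30516846e-04]), 'tool_pos': array([ 0.22063786, -0.6106608 ,  0.22565741]), 'orientation': array([ 9.85000050e-01,  1.72551278e-01, -1.50393061e-04, -9.66754954e-04]), 'contact_force': array([ 0.1230372 ,  0.25408878, -0.56958483]), 'ft_torque': array([ 0.02132541, -0.0333485 , -0.03576966]), 'gripper_force': 0.0, 'finger_gap': 0.09177374726894896}
top {'fovy': 57.44408991388286, 'cx': 321.20919024600323, 'cy': 237.1272009652056, 'R': array([[-9.67302742e-02, -9.95310628e-01, -8.54982104e-05],
       [-9.70434825e-01,  9.43317783e-02, -2.22166077e-01],
       [ 2.21132323e-01, -2.14072151e-02, -9.75008834e-01]]), 't': array([0.05671526, 0.57419996, 0.78116524])}
side {'fovy': 49.07994535237566, 'cx': 313.8786985021421, 'cy': 231.98487378905804, 'R': array([[ 0.88141758, -0.47219202,  0.01173595],
       [-0.33332412, -0.63941987, -0.69284721],
       [ 0.33466113,  0.60677584, -0.72098891]]), 't': array([-0.48033067,  0.25196005,  0.805859  ])}
{'fovy': 64.53652188618965, 'cx': 323.89246091494886, 'cy': 241.74681723036232, 'R': array([[ 0.34013935, -0.94037387, -0.00148712],
       [-0.89521194, -0.32428738,  0.30566857],
       [-0.28792499, -0.10263863, -0.95213682]]), 't': array([-0.64922517, -0.04002702,  0.39115874])}
```

View pics/top0.png

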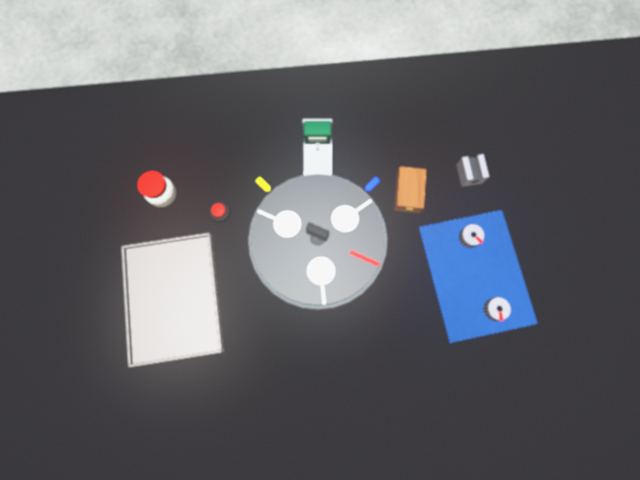

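View pics/side0.png

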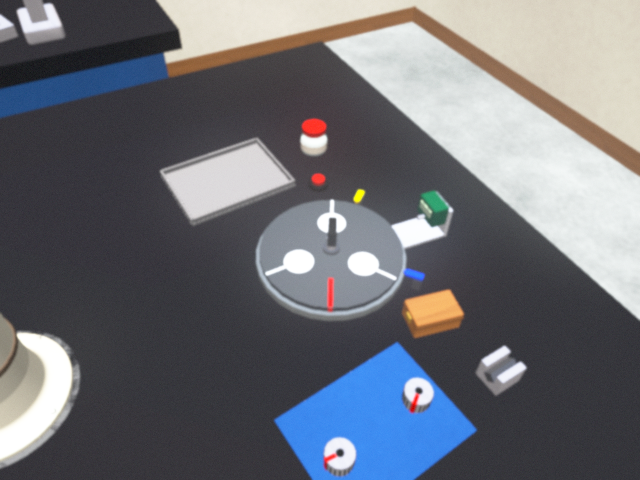

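The top view shows two pulleys on the mat at about (473,235) and (499,309). The table is centred at about (318,240) with its red mark to the lower right, the button is at (219,211) and the tray at (172,300).

```bash
cat > h.py <<'E'
from workcell import manip
import cv2,numpy as np
def snap(n,name=None):
    c=manip.get_calibration(n); p,d=manip.snapshot(n)
    if name: cv2.imwrite(f"pics/{name}.png",p[:,:,::-1])
    return p,d,c
def ray(c,uv,z):
    f=240/np.tan(np.radians(c["fovy"]/2)); uv=np.atleast_2d(uv).astype(float)
    v=np.c_[(uv[:,0]-c["cx"])/f,(uv[:,1]-c["cy"])/f,np.ones(len(uv))]@c["R"]
    o=-c["R"].T@c["t"]; return o+v*((z-o[2])/v[:,2])[:,None]
def masks(p):
    h=cv2.cvtColor(p,cv2.COLOR_RGB2HSV).astype(int); H,S,V=h[...,0],h[...,1],h[...,2]
    return dict(red=((H<8)|(H>172))&(S>140)&(V>100),blue=(H>100)&(H<128)&(S>140)&(V>60),
      yellow=(H>22)&(H<35)&(S>140)&(V>120),green=(H>60)&(H<90)&(S>100),white=(S<60)&(V>170))
def blobs(m,amin=15):
    n,l,s,ce=cv2.connectedComponentsWithStats(m.astype(np.uint8))
    return [(s[i,4],ce[i],l==i,s[i,:4]) for i in range(1,n) if s[i,4]>=amin]
E
python3 - <<'E'
from h import *
np.set_printoptions(precision=4,suppress=True)
for n,amin in(("top",15),("side",15)):
    p,d,c=snap(n); m=masks(p); print(n)
    for k in m:
        for a,ce,l,b in blobs(m[k],amin):
            if a>20000: continue
            z={'red':.03,'blue':.03,'yellow':.03,'green':.079,'white':.03}[k]
            print(k,a,ce,b,[ray(c,ce,zz)[0,:2] for zz in(.0,.03,.034)], 'depth',d[int(ce[1]),int(ce[0])])
E
```

```text
top
red 596 [150.6862 183.4581] [137 170  28  27] [array([0.7444, 0.3517]), array([0.7324, 0.3404]), array([0.7308, 0.3389])] depth 0.8682873
red 161 [217.8075 209.559 ] [211 203  15  14] [array([0.6722, 0.2111]), array([0.6627, 0.2047]), array([0.6614, 0.2038])] depth 0.90176076
blue 115 [371.8261 183.6435] [365 177  15  14] [array([ 0.6981, -0.1198]), array([ 0.6877, -0.1151]), array([ 0.6863, -0.1145])] depth 0.9039506
blue 9431 [475.8127 276.4234] [420 210 117 133] [array([ 0.4793, -0.3066]), array([ 0.4763, -0.2956]), array([ 0.4758, -0.2941])] depth 0.8925065
yellow 129 [262.8062 183.876 ] [255 177  16  15] [array([0.7202, 0.1127]), array([0.709 , 0.1095]), array([0.7075, 0.1091])] depth 0.90274286
green 378 [317.     128.5741] [304 122  27  15] [array([ 0.8371, -0.015 ]), array([ 0.822 , -0.0139]), array([ 0.82  , -0.0137])] depth 0.88075334
white 65 [316.7846 119.6769] [303 119  29   4] [array([ 0.8585, -0.0166]), array([ 0.8427, -0.0154]), array([ 0.8406, -0.0152])] depth 0.89789414
white 49 [317.     137.9592] [309 137  17   3] [array([ 0.8148, -0.0129]), array([ 0.8005, -0
[... 3770 characters left out ...]
  0 332  73 132] [array([ 0.0459, -0.0297]), array([ 0.0535, -0.0504]), array([ 0.0545, -0.0532])] depth 0.7754753
white 274 [495.4489 356.0328] [482 346  28  21] [array([ 0.7222, -0.3015]), array([ 0.7031, -0.3115]), array([ 0.7006, -0.3128])] depth 0.81877005
white 302 [511.0298 372.2881] [497 362  29  22] [array([ 0.7243, -0.336 ]), array([ 0.7051, -0.3446]), array([ 0.7025, -0.3457])] depth 0.8018419
white 526 [418.6027 390.5095] [404 378  29  28] [array([ 0.5739, -0.2922]), array([ 0.5607, -0.3025]), array([ 0.5589, -0.3039])] depth 0.7810729
white 675 [340.4415 453.1763] [324 438  32  32] [array([ 0.4174, -0.3186]), array([ 0.4103, -0.3279]), array([ 0.4094, -0.3291])] depth 0.71726996
```

```bash
cat >> h.py <<'E'
from scipy.spatial.transform import Rotation as Ro
def pose():
    s=manip.observe(); R=Ro.from_quat(s["orientation"]).as_matrix()
    return s,R,np.degrees(np.arctan2(R[1,0],R[0,0]))
def to(x,y,z=None,head=None):
    s,R,h=pose(); t=np.array([x,y,s["tool_pos"][2] if z is None else z]); d=R.T@(t-s["tool_pos"])
    print("pos",s["tool_pos"].round(4),"head %.2f"%h,"tilt",(R[:2,2]*57.3).round(2),"j",s["joint_pos"].round(2),"gap %.4f t %.1f"%(s["finger_gap"],s["clock"]))
    print("shift shares",(d/.2).round(3), "" if head is None else "rz shares %.2f"%(-((head-h+180)%360-180)/4))
E
python3 -m inch '[[0,0,0,0.115,-0.095,0,-1],[0,0,0,0.115,-0.095,0,-1],[0,0,0,0.115,-0.095,0,-1],[0,0,0,0.115,-0.095,0,-1],[0,0,0,0.115,-0.095,0,-1],[0,0,0,0.115,-0.095,0,-1],[0,0,0,0.115,-0.095,0,-1],[0,0,0,0.115,-0.095,0,-1],[0,0,0,0.115,-0.095,0,-1],[0,0,0,0.115,-0.095,0,-1],[0,0,0,0.115,-0.095,0,-1],[0,0,0,0.115,-0.095,0,-1],[0,0,0,0.115,-0.095,0,-1],[0,0,0,0.115,-0.095,0,-1],[0,0,0,0.115,-0.095,0,-1],[0,0,0,0.115,-0.095,0,-1],[0,0,0,0.115,-0.095,0,-1],[0,0,0,0.115,-0.095,0,-1]]' 40
python3 -c "
from h import *
to(.586,.0077,.2257,59)"
```

```text
clock: 1.7
tool_pos: [0.4945, -0.1477, 0.2268]
orientation: [0.985, 0.172, 0.0, 0.0]
contact_force: [0.8, -1.2, 0.2]
finger_gap: 0.0918
gripper_force: 0.0
pos [ 0.4945 -0.1477  0.2268] head 19.86 tilt [ 0.   -0.02] j [ 0.82  0.3  -0.69  1.88  0.22  1.04 -1.18] gap 0.0918 t 1.7
shift shares [ 0.694 -0.575  0.005] rz shares -9.78
```

```bash
python3 -m inch '[[0,0,-1,0.115,-0.095,0,-1],[0,0,-1,0.12,-0.085,0,-1],[0,0,-1,0.125,-0.08,0,-1],[0,0,-1,0.13,-0.07,0,-1],[0,0,-1,0.13,-0.06,0,-1],[0,0,-1,0.13,-0.05,0,-1],[0,0,-1,0,0,0,-1],[0,0,-1,0,0,0,-1],[0,0,-1,0,0,0,-1],[0,0,-0.78,0,0,0,-1],[0,0,0,0,0,0,-1]]'
python3 - <<'E'
from h import *
to(.586,.0077,.2257,59)
p,d,c=snap("wrist","w1")
print(c['t'],d[240,320])
np.set_printoptions(precision=4,suppress=True)
for a,ce,l,b in blobs(masks(p)["red"],30): print(a,ce,b,ray(c,ce,.03)[0])
E
```

```text
clock: 2.62
tool_pos: [0.581, 0.0028, 0.2264]
orientation: [0.87, 0.493, -0.0, -0.0]
contact_force: [0.9, -0.3, -0.5]
finger_gap: 0.0919
gripper_force: 0.0
pos [0.581  0.0028 0.2264] head 59.11 tilt [-0.03  0.01] j [ 0.59  0.47 -0.85  1.72  0.39  1.13 -0.91] gap 0.0919 t 2.6
shift shares [0.034 0.009 0.004] rz shares 0.03
[-0.49625629  0.24650829  0.48327695] 0.3042839
460 [326.9609 301.7761] [323 274   9  57] [ 0.5332 -0.0815  0.03  ]
```

View pics/w1.png

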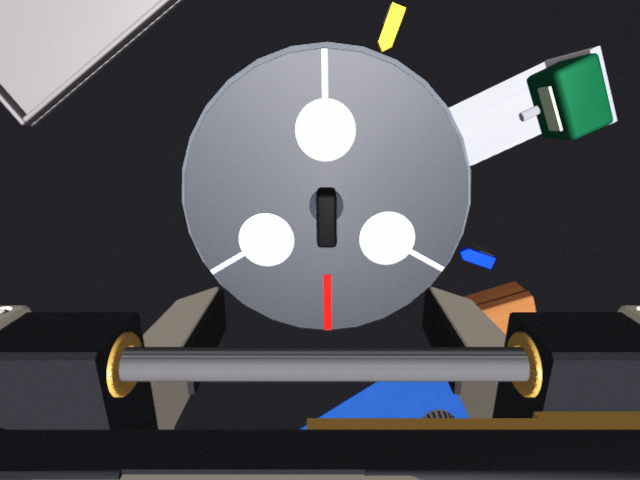

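The wrist view shows the table with its handle vertical in the picture at (326,216). The pads are at (325,130), (266,239) and (387,238), and the red mark is straight below at (327,302).

```bash
cat >> h.py <<'E'
def table(p,c):
    m=masks(p); g=cv2.cvtColor(p,cv2.COLOR_RGB2GRAY)
    w=cv2.morphologyEx(((g>225)).astype(np.uint8),cv2.MORPH_OPEN,cv2.getStructuringElement(cv2.MORPH_ELLIPSE,(15,15)))
    for a,ce,l,b in blobs(w,300):
        if .5<b[2]/b[3]<2: print("white",a,ce.round(1),ray(c,ce,.03)[0].round(4))
    for k in("yellow","blue"):
        for a,ce,l,b in blobs(m[k],60):
            ys,xs=np.nonzero(l); P=ray(c,np.c_[xs,ys],.03)[:,:2]
            if a<3000: print(k,a,P.mean(0).round(4))
    r=max((b for b in blobs(m["red"],30)),key=lambda b:b[0]); ys,xs=np.nonzero(r[2]); P=ray(c,np.c_[xs,ys],.03)[:,:2]
    vx,vy,_,_=cv2.fitLine(P.astype(np.float32),cv2.DIST_L2,0,0.001,0.001).ravel()
    print("red line dir %.2f deg (mod 180)"%np.degrees(np.arctan2(vy,vx)),"mean",P.mean(0).round(4))
E
python3 - <<'E'
from h import *
p,d,c=snap("wrist"); table(p,c)
E
```

```text
white 4617 [494.4 118.1] [ 0.7527 -0.0035  0.03  ]
white 3027 [324.5 129. ] [0.6189 0.0662 0.03  ]
white 2319 [386.7 237.3] [ 0.6187 -0.0518  0.03  ]
white 2302 [266.  239.2] [0.5167 0.0072 0.03  ]
yellow 410 [0.7114 0.1114]
blue 503 [ 0.6858 -0.116 ]
red line dir 60.25 deg (mod 180) mean [ 0.5329 -0.082 ]
```

```bash
python3 -m inch '[[0,0,-0.22,0.029,0.005,0,-1],[0,0,0,0,0,0.14,-1],[0,0,0,0,0,0.14,-1],[0,0,0,0,0,0.14,-1],[0,0,0,0,0,0.14,-1],[0,0,0,0,0,0.14,-1],[0,0,0,0,0,0.12,-1],[0,0,0,0,0,0,0.4],[0,0,0,0,0,0,1],[0,0,0,0,0,0,1],[0,0,0,0,0,0,1],[0,0,0,0,0,0,1],[0,0,0,0,0,0,1]]' 40
python3 -c "
from h import *
to(.5848,.0072,.062,129.5)"
```

```text
clock: 3.8
tool_pos: [0.5861, 0.0071, 0.0642]
orientation: [0.867, 0.499, 0.001, 0.001]
contact_force: [0.2, 0.6, -0.6]
finger_gap: 0.0564
gripper_force: 0.0
pos [0.5861 0.0071 0.0642] head 59.85 tilt [ 0.14 -0.02] j [ 0.48  0.68 -0.71  1.83  0.58  0.86 -1.05] gap 0.0564 t 3.8
shift shares [-0.003 -0.006  0.011] rz shares -17.41
```

```bash
python3 -m inch '[[0,0,0,0,0,0,1],[0,0,0,0,0,0,1],[0,0,0,0,0,0,1],[0,0,0,0,0,0,1],[0,0,0,0,0,0,1],[0,0,0,0,0,0,1],[0,0,0,0,0,0,1],[0,0,0,0,0,0,1],[0,0,0,0,0,0,1],[0,0,0,0,0,0,1]]' 40
python3 -m inch '[[0,0,-0.5,0,0,0,1],[0,0,-0.9,0,0,0,1],[0,0,-0.9,0,0,0,1],[0,0,-0.9,0,0,0,1],[0,0,-0.9,0,0,0,1],[0,0,-0.9,0,0,0,1],[0,0,-0.9,0,0,0,1],[0,0,-0.9,0,0,0,1],[0,0,-0.9,0,0,0,1],[0,0,-0.9,0,0,0,1],[0,0,-0.9,0,0,0,1],[0,0,-0.9,0,0,0,1]]'
python3 -m inch '[[0,0,-0.9,0,0,0,1],[0,0,-0.9,0,0,0,1],[0,0,-0.9,0,0,0,1],[0,0,-0.9,0,0,0,1],[0,0,-0.9,0,0,0,1],[0,0,-0.9,0,0,0,1],[0,0,-0.9,0,0,0,1],[0,0,-0.71,0,0,0,1],[0,0,0,0,0,0,1],[0,0,0,0,0,0,1]]'
python3 - <<'E'
from h import *
to(.5848,.0072,.062,129.5)
for n in("wrist","top"):
  p,d,c=snap(n); print(n); table(p,c)
E
```

```text
clock: 4.63
tool_pos: [0.5856, 0.0069, 0.0628]
orientation: [0.867, 0.499, 0.0, 0.0]
contact_force: [3.6, -1.1, -2.9]
finger_gap: 0.0156
gripper_force: 40.0
clock: 5.63
tool_pos: [0.5861, 0.0068, 0.0628]
orientation: [0.632, 0.775, 0.001, 0.001]
contact_force: [5.7, -0.8, -6.3]
finger_gap: 0.0156
gripper_force: 40.0
clock: 6.47
tool_pos: [0.5864, 0.007, 0.0628]
orientation: [0.427, 0.904, 0.001, 0.001]
contact_force: [7.0, -0.3, -5.1]
finger_gap: 0.016
gripper_force: 40.0
pos [0.5864 0.007  0.0628] head 129.50 tilt [0.13 0.03] j [ 0.64  0.8  -0.97  1.82  0.8   0.97  0.01] gap 0.0160 t 6.5
shift shares [ 0.006 -0.006  0.004] rz shares -0.00
wrist
white 9731 [323.2 148.1] [0.5404 0.0601 0.03  ]
yellow 1148 [0.7067 0.1068]
red line dir -50.50 deg (mod 180) mean [ 0.6372 -0.0571]
top
white 16327 [454.2 219.6] [ 0.595  -0.2722  0.03  ]
white 519 [293.2 260.8] [0.5422 0.0602 0.03  ]
yellow 123 [0.7094 0.11  ]
blue 1203 [ 0.3909 -0.2497]
red line dir 43.17 deg (mod 180) mean [0.7323 0.3404]
```

```bash
python3 -m inch '[[0,0,0,0,0,0,0.1],[0,0,0,0,0,0,0.1],[0,0,0,0,0,0,0.1],[0,0,0,0,0,0,0.1],[0,0,0,0,0,0,0.1],[0,0,0,0,0,0,0.1],[0,0,0,0,0,-0.14,0.1],[0,0,0,0,0,-0.14,-1],[0,0,0,0,0,-0.14,-1],[0,0,0,0,0,-0.14,-1],[0,0,0,0,0,-0.14,-1],[0,0,0,0,0,-0.14,-1]]'
python3 -m inch '[[0,0,0,-0.074,-0.118,0,-1],[0,0,0,-0.074,-0.118,0,-1],[0,0,0,-0.074,-0.118,0,-1],[0,0,0,-0.074,-0.118,0,-1],[0,0,0,-0.074,-0.118,0,-1],[0,0,0,-0.074,-0.118,0,-1],[0,0,0,-0.074,-0.118,0,-1],[0,0,0,-0.074,-0.118,0,-1],[0,0,0,-0.074,-0.118,0,-1],[0,0,0,-0.074,-0.118,0,-1],[0,0,0,-0.074,-0.118,0,-1],[0,0,0,-0.074,-0.118,0,-1]]'
python3 -m inch '[[0,0,1,0,0,0,-1],[0,0,1,0,0,0,-1],[0,0,1,0,0,0,-1],[0,0,1,0,0,0,-1],[0,0,1,0,0,0,-1],[0,0,1,0,0,0,-1],[0,0,1,0,0,0,-1],[0,0,1,0,0,0,-1],[0,0,1,0,0,0,-1],[0,0,1,0,0,0,-1],[0,0,1,0,0,0,-1],[0,0,1,0,0,0,-1],[0,0,1,0,0,0,-1],[0,0,1,0,0,0,-1],[0,0,1,0,0,0,-1],[0,0,1,0,0,0,-1],[0,0,0,0,0,0,-1]]'
python3 - <<'E'
from h import *
to(.56,-.303,.2257,59)
p,d,c=snap("top","t2"); table(p,c)
p,d,c=snap("wrist","w2")
E
```

```text
clock: 7.57
tool_pos: [0.5846, 0.0073, 0.2321]
orientation: [0.426, 0.905, -0.0, -0.0]
contact_force: [0.6, 0.1, -0.3]
finger_gap: 0.0697
gripper_force: 0.0
clock: 8.57
tool_pos: [0.4787, -0.3112, 0.2308]
orientation: [0.426, 0.905, -0.0, -0.0]
contact_force: [0.7, -1.2, 0.1]
finger_gap: 0.0917
gripper_force: 0.0
clock: 9.98
tool_pos: [0.4795, -0.3097, 0.2308]
orientation: [0.842, 0.54, -0.0, 0.0]
contact_force: [-0.0, 0.5, -0.6]
finger_gap: 0.0918
gripper_force: 0.0
pos [ 0.4795 -0.3097  0.2308] head 65.39 tilt [-0.01 -0.02] j [ 1.24  0.48 -0.94  1.74  0.42  1.14 -0.26] gap 0.0918 t 10.0
shift shares [0.198 0.352 0.026] rz shares 1.60
white 668 [317.6 160.6] [ 0.7493 -0.0083  0.03  ]
white 566 [308.8 205.9] [0.6524 0.0191 0.03  ]
white 613 [350.2 245.5] [ 0.562 -0.056  0.03 ]
white 9006 [172.9 301.4] [0.485  0.2999 0.03  ]
white 341 [566.7 254. ] [ 0.5032 -0.4838  0.03  ]
white 627 [293.2 260.8] [0.5423 0.0601 0.03  ]
white 352 [610.5 268.4] [ 0.4662 -0.5637  0.03  ]
yellow 129 [0.709  0.1095]
blue 116 [ 0.6878 -0.1153]
red line dir 42.54 deg (mod 180) mean [0.7324 0.3404]
```

View pics/w2.png

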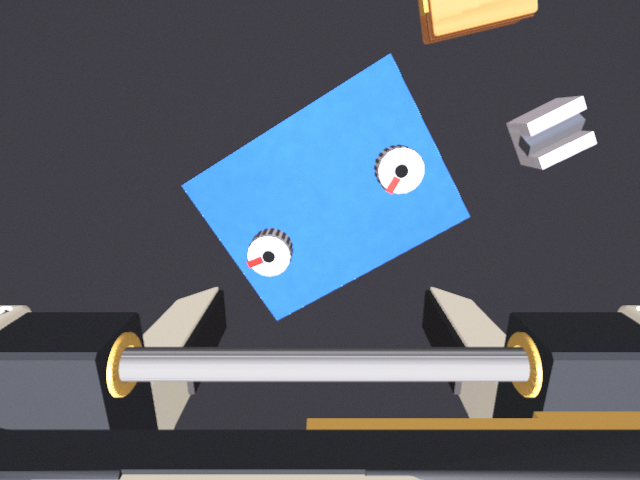

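The wrist view shows both pulleys on the mat: P1 at (401,171) with its mark lower left, and P2 at (269,256) with its mark to the left.

```bash
cat >> h.py <<'E'
def pulleys(p,c,z,near=None,rad=.2):
    m=masks(p); out=[]
    g=((cv2.cvtColor(p,cv2.COLOR_RGB2HSV)[...,1]<60)&(p.min(2)>190))
    for a,ce,l,b in blobs(g,150):
        if a>6000: continue
        cs,_=cv2.findContours(l.astype(np.uint8),0,2); h=cv2.convexHull(np.vstack(cs))
        P=ray(c,h[:,0],z)[:,:2]; (x,y),r=cv2.minEnclosingCircle((P*1e3).astype(np.float32)); ctr=np.array([x,y])/1e3
        if not 17<r<26 or (near is not None and np.hypot(*(ctr-near))>rad): continue
        ys,xs=np.nonzero(m["red"]); Q=ray(c,np.c_[xs,ys],z)[:,:2]-ctr if len(xs) else np.zeros((0,2)); q=np.hypot(*Q.T); k=(q>.006)&(q<.02)
        if k.sum()<8: continue
        v=Q[k].mean(0); print("pulley ctr",ctr.round(4),"r %.1f mm"%r,"mark %.1f deg"%np.degrees(np.arctan2(v[1],v[0])),"n",k.sum(),"px",ce.round(0))
E
python3 - <<'E'
from h import *
for n in("wrist","top"):
  p,d,c=snap(n); print(n); pulleys(p,c,.034)
E
```

```text
wrist
pulley ctr [ 0.4091 -0.3294] r 21.7 mm mark -179.9 deg n 59 px [269. 255.]
top
pulley ctr [ 0.4105 -0.328 ] r 20.6 mm mark 179.4 deg n 10 px [499. 308.]
```

```bash
sed -i 's/190))$/190))\n    g=cv2.morphologyEx(g.astype(np.uint8),cv2.MORPH_OPEN,np.ones((3,3),np.uint8))/; s/not 17<r<26/not 15<r<32/' h.py
python3 - <<'E'
from h import *
for n in("wrist","top"):
  p,d,c=snap(n); print(n); pulleys(p,c,.034)
E
```

```text
wrist
pulley ctr [ 0.4092 -0.3293] r 21.6 mm mark -179.7 deg n 59 px [269. 255.]
top
pulley ctr [0.714 0.322] r 29.8 mm mark 47.3 deg n 150 px [163. 194.]
pulley ctr [ 0.4105 -0.328 ] r 20.6 mm mark 179.4 deg n 10 px [499. 307.]
```

```bash
python3 - <<'E'
from h import *
p,d,c=snap("wrist")
g=((cv2.cvtColor(p,cv2.COLOR_RGB2HSV)[...,1]<60)&(p.min(2)>190))
for a,ce,l,b in blobs(g,100): print(a,ce,b,ray(c,ce,.034)[0])
print([ (a,ce,ray(c,ce,.034)[0]) for a,ce,l,b in blobs(masks(p)["red"],10)])
cv2.imwrite("pics/w3.png",p[:350,:,::-1])
E
```

```text
928 [556.3362069  115.36422414] [527  96  60  41] [ 0.70138021 -0.31653463  0.034     ]
833 [567.29651861 149.74189676] [538 131  59  38] [ 0.70324013 -0.34994465  0.034     ]
1473 [401.42158859 169.0203666 ] [378 147  47  47] [ 0.55976503 -0.30387532  0.034     ]
1201 [269.23064113 255.25811823] [247 236  44  41] [ 0.41030875 -0.32892697  0.034     ]
1718 [177.65599534 320.54947614] [144 288  72  58] [ 0.28975349 -0.35418834  0.034     ]
1695 [470.2259587  320.44129794] [433 289  72  57] [ 0.5694531  -0.48093212  0.034     ]
139 [191. 356.] [122 356 139   1] [ 0.28042519 -0.3974569   0.034     ]
8191 [323.8075937  370.49163716] [119 360 411  21] [ 0.40394335 -0.47381749  0.034     ]
105 [109.1047619  376.54285714] [107 363   6  30] [ 0.18445497 -0.38292084  0.034     ]
[(np.int32(75), array([254.25333333, 262.04      ]), array([ 0.39345481, -0.32916744,  0.034     ]))]
```

View pics/w3.png

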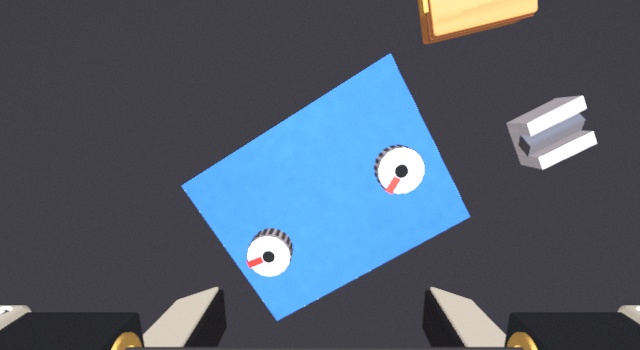

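Both pulleys are still at (401,170) and (269,256). P1's mark is only paler than my red threshold allowed.

```bash
sed -i 's/(S>140)&(V>100)/(S>90)\&(V>100)/; s/not 15<r<32/not 15<r<27/' h.py
python3 - <<'E'
from h import *
for n in("wrist","top"):
  p,d,c=snap(n); print(n); pulleys(p,c,.034)
to(.559,-.3045,.05,48)
E
```

```text
wrist
pulley ctr [ 0.5588 -0.3051] r 21.7 mm mark -142.7 deg n 83 px [401. 169.]
pulley ctr [ 0.4092 -0.3293] r 21.7 mm mark 179.3 deg n 68 px [269. 255.]
top
pulley ctr [ 0.5602 -0.3034] r 20.6 mm mark -140.2 deg n 18 px [472. 234.]
pulley ctr [ 0.4105 -0.328 ] r 20.6 mm mark 179.1 deg n 24 px [499. 307.]
pos [ 0.4795 -0.31    0.2307] head 65.53 tilt [0.   0.01] j [ 1.24  0.48 -0.94  1.74  0.42  1.14 -0.26] gap 0.0919 t 10.4
shift shares [0.19  0.35  0.903] rz shares 4.38
```

```bash
python3 -m inch '[[0,0,0,0.064,0.118,0,-1],[0,0,0,0.064,0.118,0,-1],[0,0,0,0.064,0.118,0,-1],[0,0,1,0,0,0.1,-1],[0,0,1,0,0,0.1,-1],[0,0,1,0,0,0.1,-1],[0,0,1,0,0,0.1,-1],[0,0,1,0,0,0.1,-1],[0,0,1,0,0,0.1,-1],[0,0,0.9,0,0,0,-1],[0,0,0,0,0,0,-1],[0,0,0,0,0,0,-1]]'
python3 - <<'E'
from h import *
p,d,c=snap("wrist"); pulleys(p,c,.034)
to(.5595,-.3043,.009,38)
E
```

```text
clock: 11.43
tool_pos: [0.5602, -0.3043, 0.1108]
orientation: [0.945, 0.326, 0.0, -0.0]
contact_force: [0.2, -0.9, 0.1]
finger_gap: 0.0917
gripper_force: 0.0
pulley ctr [ 0.5591 -0.3049] r 21.4 mm mark -143.3 deg n 171 px [324. 250.]
pulley ctr [ 0.4093 -0.3293] r 21.6 mm mark 179.1 deg n 74 px [228. 412.]
pos [ 0.5605 -0.3044  0.1113] head 38.04 tilt [ 0.06 -0.02] j [ 0.96  0.68 -0.71  1.67  0.52  0.99 -0.84] gap 0.0921 t 11.5
shift shares [-0.004 -0.004  0.512] rz shares 0.01
```

```bash
python3 -m inch '[[0,0,0,-0.006,-0.004,0.13,-1],[0,0,0,0,0,0.13,-1],[0,0,0,0,0,0.13,-1],[0,0,0,0,0,0.12,-1],[0,0,0,0,0,0,1],[0,0,0,0,0,0,1],[0,0,0,0,0,0,1],[0,0,0,0,0,0,1],[0,0,0,0,0,0,1],[0,0,0,0,0,0,1],[0,0,0,0,0,0,1],[0,0,0,0,0,0,1],[0,0,0,0,0,0,1],[0,0,0,0,0,0,1],[0,0,0,0,0,0,1],[0,0,0,0,0,0,1]]' 25
python3 -c "
from h import *
to(.5595,-.3043,.009,38)"
```

```text
clock: 12.82
tool_pos: [0.5587, -0.3048, 0.0092]
orientation: [0.946, 0.325, 0.0, 0.0]
contact_force: [-2.2, -0.1, 5.9]
finger_gap: 0.0421
gripper_force: 25.0
pos [ 0.5587 -0.3048  0.0092] head 37.91 tilt [ 0.03 -0.04] j [ 0.9   0.81 -0.63  1.71  0.62  0.83 -0.92] gap 0.0421 t 12.8
shift shares [0.005 0.    0.001] rz shares -0.02
```

```bash
python3 -m inch '[[0,0,0,0,0,-0.08,1],[0,0,0,0,0,-0.13,1],[0,0,0,0,0,-0.13,1],[0,0,0,0,0,-0.13,1],[0,0,0,0,0,-0.13,1],[0,0,0,0.06,-0.08,0,1],[0,0,0,0.097,-0.121,0,1],[0,0,0,0.097,-0.121,0,1],[0,0,0,0.097,-0.121,0,1],[0,0,0,0.097,-0.121,0,1],[0,0,0,0.097,-0.121,0,1],[0,0,0,0.097,-0.121,0,1],[0,0,0,0.097,-0.121,0,1],[0,0,0,0.037,-0.041,0,1]]'
python3 -m inch '[[0,0,-1,0,0,0,1],[0,0,-1,0,0,0,1],[0,0,-1,0,0,0,1],[0,0,-1,0,0,0,1],[0,0,-1,0,0,0,1],[0,0,-1,0,0,0,1],[0,0,-1,0,0,0,1],[0,0,-1,0,0,0,1],[0,0,-0.18,0,0,0,1],[0,0,0,0,0,0,1],[0,0,0,0,0,0,1]]'
python3 - <<'E'
from h import *
s,R,h=pose()
p,d,c=snap("wrist","w4"); pulleys(p,c,s["tool_pos"][2]-.005+.03)
p,d,c=snap("top"); table(p,c)
to(.562,-.0562,.0395,70.6)
E
```

```text
clock: 13.98
tool_pos: [0.5612, -0.0497, 0.1296]
orientation: [0.945, 0.328, 0.001, -0.001]
contact_force: [-0.6, 1.4, -0.5]
finger_gap: 0.0423
gripper_force: 25.0
clock: 14.9
tool_pos: [0.5618, -0.0566, 0.1288]
orientation: [0.817, 0.577, -0.0, -0.0]
contact_force: [0.6, -0.0, -1.5]
finger_gap: 0.0425
gripper_force: 25.0
white 17978 [499.8 220.4] [ 0.5843 -0.3641  0.03  ]
white 715 [441.5 121.7] [ 0.8122 -0.2807  0.03  ]
white 470 [308.7 205.7] [0.6529 0.0191 0.03  ]
white 518 [293.2 260.8] [0.5422 0.0602 0.03  ]
yellow 129 [0.709  0.1095]
blue 1653 [ 0.4057 -0.246 ]
red line dir 44.80 deg (mod 180) mean [0.7319 0.3399]
pos [ 0.5619 -0.0565  0.1288] head 70.56 tilt [-0.   -0.01] j [ 0.74  0.61 -0.91  1.84  0.58  0.98 -0.76] gap 0.0424 t 15.0
shift shares [0.002 0.    0.447] rz shares -0.01
```

View pics/w4.png

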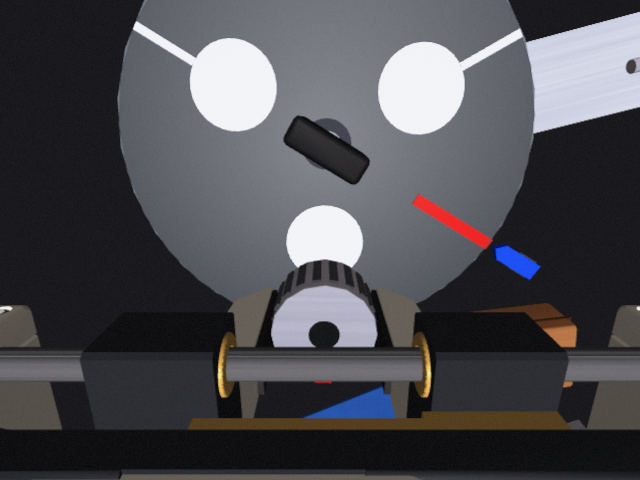

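The pulley is held over pad A at (325,240), with its mark pointing outward, down in the picture. The handle is at (326,150), and the disc's red mark lines up with the blue pointer.

```bash
python3 -m inch '[[0,0,0,0.002,0,0.1,1],[0,0,0,0,0,0.1,1],[0,0,0,0,0,0.1,1],[0,0,0,0,0,0.1,1],[0,0,0,0,0,0.05,1],[0,0,0,0,0,0.017,1],[0,0,0,0,0,0,1],[0,0,0,0,0,0,1],[0,0,0,0,0,0,0.0],[0,0,0,0,0,0,-0.2],[0,0,0,0,0,0,-0.4],[0,0,0,0,0,0,-0.4],[0,0,0,0,0,0,-0.4],[0,0,0,0,0,0,-0.4],[0,0,0,0,0,0,-0.4]]'
python3 -m inch '[[0,0,0,0,0,-0.08,-0.4],[0,0,0,0,0,-0.1,-0.4],[0,0,0,0,0,-0.15,-1],[0,0,0,0,0,-0.15,-1],[0,0,0,0,0,-0.15,-1],[0,0,0,0,0,-0.15,-1],[0,0,0,0,0,-0.17,-1],[0,0,0,0,0,0,-1],[0,0,0,0,0,0,-1]]'
python3 - <<'E'
from h import *
p,d,c=snap("wrist"); pulleys(p,c,.06); table(p,c)
p,d,c=snap("top"); pulleys(p,c,.034)
to(.4098,-.3287,.2257,179)
E
```

```text
clock: 16.25
tool_pos: [0.5621, -0.056, 0.0354]
orientation: [0.816, 0.578, 0.0, 0.0]
contact_force: [0.2, 0.3, -0.6]
finger_gap: 0.0641
gripper_force: 0.0
clock: 17.0
tool_pos: [0.5636, -0.0557, 0.2286]
orientation: [0.816, 0.578, 0.002, 0.002]
contact_force: [0.2, -0.5, -0.2]
finger_gap: 0.092
gripper_force: 0.0
pulley ctr [ 0.5634 -0.0509] r 25.4 mm mark -111.3 deg n 74 px [322. 212.]
pulley ctr [ 0.5487 -0.0924] r 16.7 mm mark 74.1 deg n 27 px [322. 259.]
white 4986 [508.4  88.3] [ 0.7516 -0.007   0.03  ]
white 3219 [255.6  97.4] [0.5404 0.0593 0.03  ]
white 3194 [389.9  98.3] [0.6514 0.0195 0.03  ]
blue 505 [ 0.6854 -0.1159]
blue 1233 [ 0.5667 -0.2048]
red line dir -49.66 deg (mod 180) mean [ 0.6508 -0.0718]
pos [ 0.5616 -0.0562  0.2255] head 70.63 tilt [-0.01 -0.04] j [ 0.81  0.5  -1.    1.76  0.46  1.14 -0.67] gap 0.0921 t 17.1
shift shares [-1.537 -0.264  0.   ] rz shares -27.09
```

```bash
python3 -m inch '[[0,0,0,-0.118,-0.02,0,-1],[0,0,0,-0.118,-0.02,0,-1],[0,0,0,-0.118,-0.02,0,-1],[0,0,0,-0.118,-0.02,0,-1],[0,0,0,-0.118,-0.02,0,-1],[0,0,0,-0.118,-0.02,0,-1],[0,0,0,-0.118,-0.02,0,-1],[0,0,0,-0.118,-0.02,0,-1],[0,0,0,-0.118,-0.02,0,-1],[0,0,0,-0.118,-0.02,0,-1],[0,0,0,-0.118,-0.02,0,-1],[0,0,0,-0.118,-0.02,0,-1],[0,0,0,-0.118,-0.02,0,-1]]'
python3 -m inch '[[0,0,-1,0,0,0,-1],[0,0,-1,0,0,0,-1],[0,0,-1,0,0,0,-1],[0,0,-1,0,0,0,-1],[0,0,-1,0,0,0,-1],[0,0,-1,0,0,0,-1],[0,0,-1,0,0,0,-1],[0,0,-1,0,0,0,-1],[0,0,-1,0,0,0,-1],[0,0,-1,0,0,0,-1],[0,0,-1,0,0,0,-1],[0,0,-1,0,0,0,-1],[0,0,-1,0,0,0,-1],[0,0,-1,0,0,0,-1],[0,0,-1,0,0,0,-1],[0,0,-1,0,0,0,-1],[0,0,-1,0,0,0,-1],[0,0,-1,0,0,0,-1],[0,0,-1,0,0,0,-1],[0,0,-1,0,0,0,-1]]'
python3 -m inch '[[0,0,-1,0,0,0.1,-1],[0,0,-1,0,0,0.1,-1],[0,0,-1,0,0,0.1,-1],[0,0,-1,0,0,0.1,-1],[0,0,-1,0,0,0.1,-1],[0,0,-1,0,0,0,-1],[0,0,-1,0,0,0,-1],[0,0,0,0,0,0,-1],[0,0,0,0,0,0,-1]]'
python3 - <<'E'
from h import *
p,d,c=snap("wrist","w5"); pulleys(p,c,.034)
p,d,c=snap("top","t5"); pulleys(p,c,.06,near=np.array([.585,.0075]),rad=.15); table(p,c)
to(.4098,-.3287,.009,179)
E
```

```text
clock: 18.18
tool_pos: [0.4096, -0.3285, 0.224]
orientation: [0.816, 0.578, -0.0, -0.001]
contact_force: [-0.0, -0.6, 0.2]
finger_gap: 0.0916
gripper_force: 0.0
clock: 19.85
tool_pos: [0.4103, -0.3275, 0.224]
orientation: [0.252, 0.968, 0.001, -0.001]
contact_force: [0.1, -0.7, 0.6]
finger_gap: 0.092
gripper_force: 0.0
clock: 20.6
tool_pos: [0.4107, -0.3274, 0.1243]
orientation: [0.013, 1.0, 0.001, -0.0]
contact_force: [-0.3, 0.1, -0.7]
finger_gap: 0.092
gripper_force: 0.0
pulley ctr [ 0.4086 -0.3293] r 21.5 mm mark 178.1 deg n 164 px [322. 246.]
white 668 [317.6 160.6] [ 0.7493 -0.0083  0.03  ]
white 572 [308.3 206. ] [0.6524 0.0201 0.03  ]
white 9239 [172.4 300.7] [0.4864 0.301  0.03  ]
white 636 [293.4 261.2] [0.5414 0.0598 0.03  ]
yellow 129 [0.709  0.1095]
blue 116 [ 0.6878 -0.1153]
blue 343 [ 0.4218 -0.3768]
red line dir 46.70 deg (mod 180) mean [0.7325 0.3404]
pos [ 0.4111 -0.3279  0.125 ] head 178.54 tilt [-0.02  0.04] j [ 1.55  0.79 -1.28  1.93  0.86  1.12  1.45] gap 0.0918 t 20.7
shift shares [ 0.006 -0.005  0.58 ] rz shares -0.12
```

View pics/t5.png

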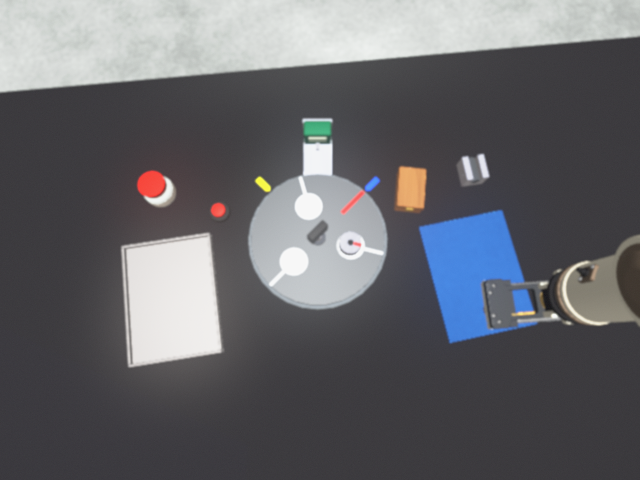

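P1 stands on its pad at (350,244) with the mark along the tick. The gripper is over P2.

```bash
python3 -m inch '[[0,0,0,0.009,-0.006,0.13,-1],[0,0,0,0,0,0.13,-1],[0,0,0,0,0,0.13,-1],[0,0,0,0,0,0.13,-1],[0,0,0,0,0,0.06,-1],[0,0,0,0,0,0,1],[0,0,0,0,0,0,1],[0,0,0,0,0,0,1],[0,0,0,0,0,0,1],[0,0,0,0,0,0,1],[0,0,0,0,0,0,1],[0,0,0,0,0,0,1],[0,0,0,0,0,0,1],[0,0,0,0,0,0,1],[0,0,0,0,0,0,1],[0,0,0,0,0,0,1],[0,0,0,0,0,0,1],[0,0,0,0,0,0,1]]' 25
python3 -m inch '[[0,0,0,0,0,-0.08,1],[0,0,0,0,0,-0.13,1],[0,0,0,0,0,-0.13,1],[0,0,0,0,0,-0.13,1],[0,0,0,0,0,-0.13,1],[0,0,0,0,0,0,1]]'
python3 -c "
from h import *
to(.5418,.0603,None,129.8)"
```

```text
clock: 22.2
tool_pos: [0.4095, -0.3294, 0.0097]
orientation: [0.012, 1.0, -0.0, 0.0]
contact_force: [-1.1, 1.3, 4.6]
finger_gap: 0.0426
gripper_force: 25.0
clock: 22.7
tool_pos: [0.4119, -0.3302, 0.1333]
orientation: [0.012, 1.0, -0.002, 0.002]
contact_force: [1.9, -1.2, -1.9]
finger_gap: 0.0423
gripper_force: 25.0
pos [ 0.4119 -0.3302  0.1333] head 178.64 tilt [ 0.28 -0.2 ] j [ 1.56  0.78 -1.29  1.93  0.85  1.12  1.46] gap 0.0423 t 22.7
shift shares [-0.603  1.968 -0.003] rz shares 12.21
```

```bash
python3 -m inch '[[0,0,0,-0.02,0.08,0,1],[0,0,0,-0.046,0.15,0,1],[0,0,0,-0.046,0.15,0,1],[0,0,0,-0.046,0.15,0,1],[0,0,0,-0.046,0.15,0,1],[0,0,0,-0.046,0.15,0,1],[0,0,0,-0.046,0.15,0,1],[0,0,0,-0.046,0.15,0,1],[0,0,0,-0.046,0.15,0,1],[0,0,0,-0.046,0.15,0,1],[0,0,0,-0.046,0.15,0,1],[0,0,0,-0.046,0.15,0,1],[0,0,0,-0.046,0.15,0,1],[0,0,0,-0.03,0.085,0,1]]'
python3 -m inch '[[0,0,1,0,0,0,1],[0,0,1,0,0,0,1],[0,0,1,0,0,0,1],[0,0,1,0,0,0,1],[0,0,1,0,0,0,1],[0,0,1,0,0,0,1],[0,0,1,0,0,0,1],[0,0,1,0,0,0,1],[0,0,1,0,0,0,1],[0,0,1,0,0,0,1],[0,0,1,0,0,0,1],[0,0,1,0,0,0,1],[0,0,0.2,0,0,0,1],[0,0,0,0,0,0,1],[0,0,0,0,0,0,1]]'
python3 - <<'E'
from h import *
p,d,c=snap("wrist","w6"); table(p,c)
m=masks(p)["red"]
for a,ce,l,b in blobs(m,10): print(a,ce,ray(c,ce,.06+.099)[0])
to(.5418,.0603,.036,129.8)
E
```

```text
clock: 23.87
tool_pos: [0.5391, 0.0647, 0.1288]
orientation: [0.01, 1.0, 0.001, -0.0]
contact_force: [1.2, 0.6, -2.0]
finger_gap: 0.0425
gripper_force: 25.0
clock: 25.12
tool_pos: [0.5388, 0.0605, 0.1288]
orientation: [0.423, 0.906, -0.0, -0.0]
contact_force: [-0.5, 0.2, -1.9]
finger_gap: 0.0425
gripper_force: 25.0
white 13001 [555.3  39.6] [0.5617 0.2489 0.03  ]
white 3650 [326.5 240.1] [0.5375 0.0625 0.03  ]
white 1734 [294.7 322.3] [ 0.5612 -0.0032  0.03  ]
white 1745 [352.4 322.2] [0.5948 0.025  0.03  ]
yellow 88 [0.716  0.1171]
blue 668 [ 0.4767 -0.1931]
red line dir 22.35 deg (mod 180) mean [0.6561 0.2021]
1470 [591.01428571 197.07891156] [0.56979792 0.16269162 0.159     ]
1098 [323.76775956 292.27686703] [0.52302163 0.07715215 0.159     ]
52 [327.07692308 415.88461538] [0.56006471 0.0350621  0.159     ]
pos [0.5389 0.0606 0.1289] head 129.93 tilt [-0.04 -0.  ] j [ 0.62  0.63 -1.04  1.89  0.65  1.   -0.01] gap 0.0424 t 25.2
shift shares [-0.011  0.011  0.464] rz shares 0.03
```

View pics/w6.png

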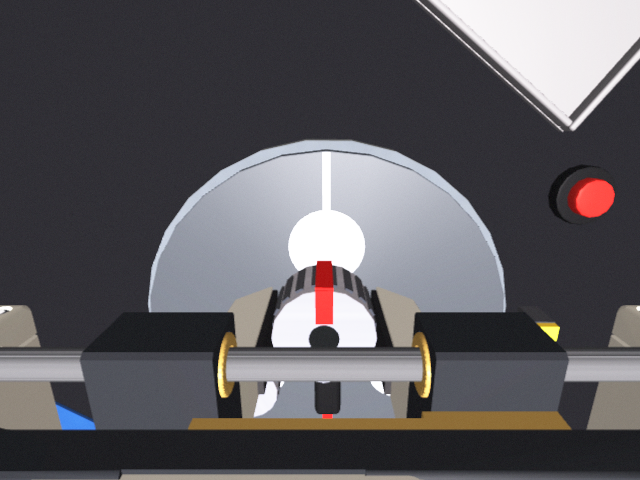

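The mark points up along the tick at x≈325, over the pad at (326,245). A shift of about 2 mm sideways and 2 mm inward is needed.

```bash
python3 -m inch '[[0,0,0,-0.012,0.011,0.1,1],[0,0,0,0,0,0.1,1],[0,0,0,0,0,0.1,1],[0,0,0,0,0,0.1,1],[0,0,0,0,0,0.05,1],[0,0,0,0,0,0.014,1],[0,0,0,0,0,0,1],[0,0,0,0,0,0,1],[0,0,0,0,0,0,0.0],[0,0,0,0,0,0,-0.2],[0,0,0,0,0,0,-0.4],[0,0,0,0,0,0,-0.4],[0,0,0,0,0,0,-0.4],[0,0,0,0,0,0,-0.4],[0,0,0,0,0,0,-0.4]]'
python3 -m inch '[[0,0,0,0,0,-0.08,-0.4],[0,0,0,0,0,-0.1,-0.4],[0,0,0,0,0,-0.15,-1],[0,0,0,0,0,-0.15,-1],[0,0,0,0,0,-0.15,-1],[0,0,0,0,0,-0.15,-1],[0,0,0,0,0,-0.17,-1],[0,0,0,-0.15,0,0,-1],[0,0,0,-0.15,0,0,-1],[0,0,0,0,0,0,-1],[0,0,0,0,0,0,-1]]'
python3 - <<'E'
from h import *
to(.5855,.0075,.068,129.5)
p,d,c=snap("wrist","w7"); table(p,c)
g=cv2.cvtColor(p,cv2.COLOR_RGB2HSV)[...,2]
for a,ce,l,b in blobs(g<70,40):
    if a<600: print("hole",a,ce,b,ray(c,ce,.06)[0].round(4))
for a,ce,l,b in blobs(masks(p)["red"],40): print("red",a,ce,b,ray(c,ce,.06)[0].round(4))
E
```

```text
clock: 26.42
tool_pos: [0.5425, 0.0602, 0.0366]
orientation: [0.424, 0.906, 0.0, 0.0]
contact_force: [1.1, 0.6, -0.4]
finger_gap: 0.064
gripper_force: 0.0
clock: 27.33
tool_pos: [0.5816, 0.012, 0.2262]
orientation: [0.426, 0.905, -0.0, -0.0]
contact_force: [0.1, 0.5, -0.1]
finger_gap: 0.0919
gripper_force: 0.0
pos [0.5816 0.012  0.2262] head 129.60 tilt [-0.01 -0.01] j [ 0.73  0.59 -1.1   1.71  0.56  1.2   0.17] gap 0.0919 t 27.3
shift shares [-0.03   0.001  0.791] rz shares 0.02
white 1450 [508.6  12.6] [0.5904 0.2363 0.03  ]
white 1653 [324.8 150.1] [0.5444 0.0557 0.03  ]
white 2300 [384.3 250.6] [0.6512 0.0187 0.03  ]
white 1150 [264. 258.] [ 0.5645 -0.0632  0.03  ]
white 337 [412.8 321.8] [ 0.7275 -0.0207  0.03  ]
yellow 110 [0.7073 0.1085]
red line dir 39.87 deg (mod 180) mean [0.6599 0.2016]
hole 143 [325.04195804 147.25174825] [319 141  13  14] [0.5417 0.0592 0.06  ]
hole 105 [261.4        260.38095238] [256 255  12  12] [ 0.561  -0.0547  0.06  ]
red 913 [532.51369113 104.60460022] [515  89  36  33] [0.6487 0.191  0.06  ]
red 138 [325.02898551 128.70289855] [321 120   9  19] [0.5322 0.0706 0.06  ]
red 126 [247.26984127 267.81746032] [239 262  18  13] [ 0.5553 -0.0688  0.06  ]
red 487 [324.15811088 312.9486653 ] [320 286  10  56] [ 0.639  -0.0595  0.06  ]
```

View pics/w7.png

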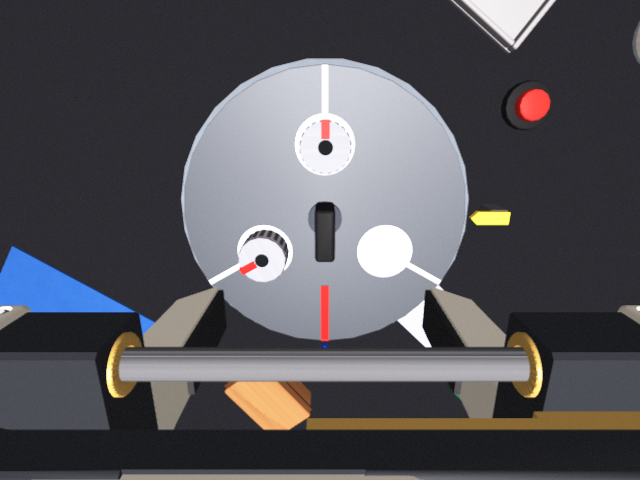

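Both pulleys stand on their pads at (325,148) and (262,260) with marks along the ticks. The disc's red mark is in line with the blue pointer just visible at (324,346). The button is at (533,104).

```bash
python3 - <<'E'
from h import *
p,d,c=snap("wrist")
for b in blobs(masks(p)["red"],40): 
    ys,xs=np.nonzero(b[2]); f=240/np.tan(np.radians(c["fovy"]/2)); z=d[ys,xs]
    X=(np.c_[(xs-c["cx"])/f*z,(ys-c["cy"])/f*z,z]-c["t"])@c["R"]
    print(b[0],np.median(X,0).round(4),"z pct",np.percentile(X[:,2],[5,50,95]).round(4))
    if b[0]>800: k=X[:,2]>np.percentile(X[:,2],40); e=X[k]; print("button ctr",((e.max(0)+e.min(0))/2).round(4),e.mean(0).round(4)); B=e.mean(0)
to(B[0],B[1],.08,129.6)
E
```

```text
910 [0.6632 0.2047 0.0214] z pct [0.0129 0.0214 0.0229]
button ctr [0.6018 0.1476 0.2026] [0.663  0.204  0.0253]
152 [0.5323 0.0702 0.0605] z pct [0.0593 0.0605 0.0618]
122 [ 0.5555 -0.0688  0.0605] z pct [0.059  0.0605 0.0616]
479 [ 0.6494 -0.0722  0.0306] z pct [0.0292 0.0306 0.0318]
pos [0.5802 0.0148 0.2262] head 129.86 tilt [-0.05  0.04] j [ 0.73  0.59 -1.11  1.72  0.56  1.2   0.17] gap 0.0919 t 27.4
shift shares [0.46  0.924 0.731] rz shares 0.06
```

```bash
python3 -m inch '[[0,0,0,0.066,0.133,0,1],[0,0,0,0.066,0.133,0,1],[0,0,0,0.066,0.133,0,1],[0,0,0,0.066,0.133,0,1],[0,0,0,0.066,0.133,0,1],[0,0,0,0.066,0.133,0,1],[0,0,0,0.066,0.133,0,1],[0,0,0,0,0,0.1,1],[0,0,0,0,0,0.12,1],[0,0,0,0,0,0.12,1],[0,0,0,0,0,0.12,1],[0,0,0,0,0,0.12,1],[0,0,0,0,0,0.12,1],[0,0,0,0,0,0.12,1],[0,0,0,0,0,0.1,1],[0,0,0,0,0,0,1],[0,0,0,0,0,0,1],[0,0,0,0,0,0,1]]' 25
python3 - <<'E'
from h import *
to(.664,.205,.0215)
print(pose()[0]["contact_force"])
p,d,c=snap("side"); cv2.imwrite("pics/s8.png",cv2.resize(p[100:320,220:460,::-1],None,fx=2,fy=2))
E
```

```text
clock: 28.93
tool_pos: [0.6648, 0.2058, 0.0439]
orientation: [0.423, 0.906, 0.001, 0.0]
contact_force: [0.9, 0.4, 0.8]
finger_gap: 0.0008
gripper_force: 0.0
pos [0.6648 0.2058 0.0439] head 129.90 tilt [0.06 0.08] j [ 0.21  0.94 -0.88  1.53  0.79  1.06 -0.17] gap 0.0008 t 28.9
shift shares [-0.001 -0.006  0.112] 
[0.93736631 0.39435724 0.77853494]
```

View pics/s8.png

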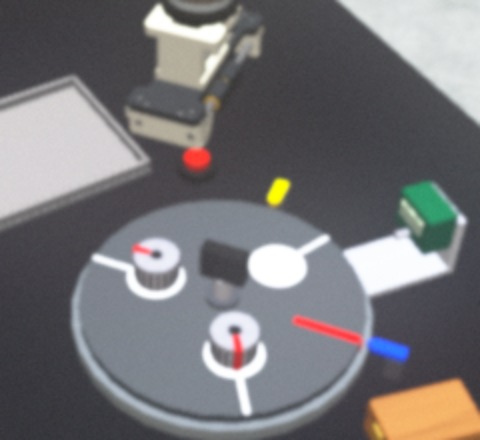

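The side view shows the closed fingers right over the red button, both pulleys upright on their pads, and the red mark meeting the blue pointer.

```bash
python3 -m inch '[[0,0,0,0,0,0.03,1],[0,0,0,0,0,0.03,1],[0,0,0,0,0,0.03,1],[0,0,0,0,0,0.01,1],[0,0,0,0,0,0.01,1],[0,0,0,0,0,0,1],[0,0,0,0,0,0,1]]'
python3 -m inch '[[0,0,0,0,0,0.01,1],[0,0,0,0,0,0.01,1],[0,0,0,0,0,0,1],[0,0,0,0,0,0,1]]'
```

```text
clock: 29.57
tool_pos: [0.6645, 0.204, 0.0206]
orientation: [0.424, 0.906, -0.0, -0.0]
contact_force: [-1.6, -1.7, 2.3]
finger_gap: 0.0004
gripper_force: 1.2
clock: 29.9
tool_pos: [0.6648, 0.2043, 0.0168]
orientation: [0.424, 0.906, 0.0, 0.0]
contact_force: [-1.7, -1.3, 4.8]
finger_gap: 0.0003
gripper_force: 2.3
```

```bash
python3 -m inch '[[0,0,0,0,0,0.006,1],[0,0,0,0,0,0.006,1],[0,0,0,0,0,0,1],[0,0,0,0,0,0,1]]'
```

```text
clock: 30.23
tool_pos: [0.6649, 0.2044, 0.0162]
orientation: [0.424, 0.906, -0.0, 0.001]
contact_force: [-4.9, -3.2, 14.7]
finger_gap: 0.0004
gripper_force: 7.5
```

Fully pressed: it stopped hard at z 0.0162 with 14.7 N. Next is the handle.

```bash
python3 -m inch '[[0,0,0,0,0,-0.08,1],[0,0,0,0,0,-0.12,0],[0,0,0,0,0,-0.12,0],[0,0,0,0,0,-0.12,0],[0,0,0,0,0,-0.12,0],[0,0,0,0,0,-0.12,0],[0,0,0,0,0,-0.12,0],[0,0,0,0,0,-0.12,0],[0,0,0,0,0,-0.12,0],[0,0,0,-0.0715,-0.1337,0,0],[0,0,0,-0.0715,-0.1337,0,0],[0,0,0,-0.0715,-0.1337,0,0],[0,0,0,-0.0715,-0.1337,0,0],[0,0,0,-0.0715,-0.1337,0,0],[0,0,0,-0.0715,-0.1337,0,0],[0,0,0,-0.0715,-0.1337,0,0],[0,0,0,0,0,0,0],[0,0,0,0,0,0,0]]'
cat >> h.py <<'E'
def holes(p,c):
    g=cv2.cvtColor(p,cv2.COLOR_RGB2HSV)[...,2]
    for a,ce,l,b in blobs(g<70,40):
        if a<600: print("hole",a,ce.round(0),ray(c,ce,.06)[0].round(4))
    for a,ce,l,b in blobs(masks(p)["red"],40): print("red",a,ce.round(0),"z.06",ray(c,ce,.06)[0].round(4),"z.03",ray(c,ce,.03)[0].round(4))
E
python3 - <<'E'
from h import *
to(.5855,.0075,.067,129.6)
p,d,c=snap("wrist"); holes(p,c)
p,d,c=snap("top"); table(p,c); pulleys(p,c,.034)
E
```

```text
clock: 31.73
tool_pos: [0.5849, 0.005, 0.2221]
orientation: [0.426, 0.905, -0.0, 0.0]
contact_force: [0.2, 0.7, -0.3]
finger_gap: 0.0461
gripper_force: 0.0
pos [0.5849 0.005  0.2221] head 129.59 tilt [ 0.01 -0.05] j [ 0.73  0.59 -1.1   1.71  0.57  1.19  0.18] gap 0.0461 t 31.7
shift shares [0.008 0.011 0.776] rz shares -0.00
hole 149 [328. 138.] [0.542  0.0592 0.06  ]
hole 109 [262. 254.] [ 0.561  -0.0546  0.06  ]
red 971 [539.  95.] z.06 [0.649 0.19  0.06 ] z.03 [0.6601 0.2014 0.03  ]
red 154 [328. 119.] z.06 [0.5323 0.0706 0.06  ] z.03 [0.5325 0.0708 0.03  ]
red 129 [248. 262.] z.06 [ 0.5556 -0.0687  0.06  ] z.03 [ 0.5579 -0.0816  0.03  ]
red 517 [326. 308.] z.06 [ 0.6393 -0.0601  0.06  ] z.03 [ 0.6495 -0.0721  0.03  ]
white 1903 [375.5  32.3] [ 1.0439 -0.1672  0.03  ]
white 31898 [462.4 178.4] [ 0.681  -0.3036  0.03  ]
yellow 126 [0.7087 0.1094]
blue 584 [ 0.3856 -0.2366]
red line dir 45.32 deg (mod 180) mean [0.732 0.34 ]
```

```bash
python3 -m inch '[[0,0,0,0.008,0.011,0.13,0],[0,0,0,0,0,0.13,0],[0,0,0,0,0,0.13,0],[0,0,0,0,0,0.13,0],[0,0,0,0,0,0.13,0],[0,0,0,0,0,0.11,0],[0,0,0,0,0,0.015,0],[0,0,0,0,0,0,0],[0,0,0,0,0,0,1],[0,0,0,0,0,0,1],[0,0,0,0,0,0,1],[0,0,0,0,0,0,1],[0,0,0,0,0,0,1],[0,0,0,0,0,0,1],[0,0,0,0,0,0,1],[0,0,0,0,0,0,1],[0,0,0,0,0,0,1],[0,0,0,0,0,0,1]]' 40
python3 -c "
from h import *
to(.5855,.0075,.067,219.6)"
```

```text
clock: 33.33
tool_pos: [0.5849, 0.0088, 0.0678]
orientation: [0.425, 0.905, -0.001, -0.0]
contact_force: [-3.9, -2.3, 5.9]
finger_gap: 0.0155
gripper_force: 40.0
pos [0.5849 0.0088 0.0678] head 129.76 tilt [-0.09 -0.14] j [ 0.61  0.77 -0.93  1.82  0.76  0.96  0.04] gap 0.0155 t 33.3
shift shares [-0.007 -0.002  0.004] rz shares -22.46
```

```bash
python3 -m inch '[[0,0,-0.2,0,0,0,1],[0,0,-0.4,0,0,0,1],[0,0,-0.6,0,0,0,1],[0,0,-0.75,0,0,0,1],[0,0,-0.75,0,0,0,1],[0,0,-0.75,0,0,0,1],[0,0,-0.75,0,0,0,1],[0,0,-0.75,0,0,0,1],[0,0,-0.75,0,0,0,1],[0,0,-0.75,0,0,0,1],[0,0,-0.75,0,0,0,1],[0,0,-0.75,0,0,0,1],[0,0,-0.75,0,0,0,1],[0,0,-0.75,0,0,0,1],[0,0,-0.75,0,0,0,1],[0,0,-0.6,0,0,0,1],[0,0,-0.4,0,0,0,1],[0,0,-0.2,0,0,0,1],[0,0,0,0,0,0,1]]'
python3 -c "
from h import *
to(.5855,.0075,.067,219.6)"
```

```text
clock: 34.92
tool_pos: [0.5843, 0.0077, 0.0678]
orientation: [0.04, 0.999, -0.002, -0.001]
contact_force: [-8.2, -5.5, 9.6]
finger_gap: 0.0159
gripper_force: 40.0
pos [0.5843 0.0077 0.0678] head 175.36 tilt [-0.17 -0.25] j [ 0.7   0.86 -1.08  1.82  0.89  1.05  0.74] gap 0.0159 t 34.9
shift shares [-0.006 -0.     0.004] rz shares -11.06
```

```bash
python3 -m inch '[[0,0,-0.2,0,0,0,1],[0,0,-0.4,0,0,0,1],[0,0,-0.6,0,0,0,1],[0,0,-0.75,0,0,0,1],[0,0,-0.75,0,0,0,1],[0,0,-0.75,0,0,0,1],[0,0,-0.75,0,0,0,1],[0,0,-0.75,0,0,0,1],[0,0,-0.75,0,0,0,1],[0,0,-0.75,0,0,0,1],[0,0,-0.75,0,0,0,1],[0,0,-0.75,0,0,0,1],[0,0,-0.75,0,0,0,1],[0,0,-0.75,0,0,0,1],[0,0,-0.75,0,0,0,1],[0,0,-0.6,0,0,0,1],[0,0,-0.4,0,0,0,1],[0,0,-0.06,0,0,0,1],[0,0,0,0,0,0,1],[0,0,0,0,0,0,1]]'
python3 - <<'E'
from h import *
to(.5855,.0075,.067,219.6)
for n in("wrist","side"):
  p,d,c=snap(n,"x9"+n); print(n); table(p,c); holes(p,c)
E
```

```text
clock: 36.58
tool_pos: [0.5846, 0.0064, 0.0678]
orientation: [-0.345, 0.939, -0.002, -0.002]
contact_force: [-7.0, -7.9, 10.0]
finger_gap: 0.0155
gripper_force: 40.0
pos [0.5846 0.0064 0.0678] head -139.68 tilt [-0.15 -0.36] j [ 0.76  0.96 -1.21  1.82  1.    1.14  1.46] gap 0.0155 t 36.6
shift shares [-0.007  0.001  0.004] rz shares 0.18
wrist
white 505 [301.  132.9] [ 0.5319 -0.0529  0.03  ]
white 467 [348.7 132.4] [ 0.5164 -0.035   0.03  ]
white 2347 [318.4 187. ] [ 0.5469 -0.029   0.03  ]
white 1429 [125.1 408.6] [ 0.7324 -0.0316  0.03  ]
blue 350 [ 0.5773 -0.189 ]
blue 1674 [ 0.6854 -0.116 ]
red line dir 39.07 deg (mod 180) mean [ 0.5217 -0.0461]
hole 98 [  9. 151.] [ 0.6164 -0.1424  0.06  ]
hole 599 [325. 162.] [ 0.5328 -0.0365  0.06  ]
hole 133 [324. 258.] [ 0.5664 -0.0082  0.06  ]
hole 126 [324. 383.] [0.6193 0.0362 0.06  ]
red 645 [325. 126.] z.06 [ 0.5215 -0.0463  0.06  ] z.03 [ 0.5217 -0.0461  0.03  ]
red 454 [324. 402.] z.06 [0.628  0.0441 0.06  ] z.03 [0.6473 0.0605 0.03  ]
side
white 8177 [175.5  35. ] [0.5958 0.9735 0.03  ]
white 4983 [210.4  92.5] [0.5761 0.6236 0.03  ]
white 329 [306.4 227.7] [0.5697 0.0775 0.03  ]
white 540 [414.1 231.4] [ 0.75   -0.0276  0.03  ]
white 2954 [ 40.5 399.7] [ 0.0602 -0.0546  0.03  ]
blue 181 [ 0.6871 -0.1149]
red line dir 59.87 deg (mod 180) mean [0.7286 0.3752]
hole 154 [306. 182.] [0.6146 0.167  0.06  ]
hole 86 [312. 212.] [0.5855 0.0836 0.06  ]
hole 152 [437. 218.] [ 0.788  -0.0413  0.06  ]
hole 290 [332. 228.] [0.5981 0.0278 0.06  ]
hole 94 [ 10. 359.] [0.0376 0.0135 0.06  ]
red 174 [308. 127.] z.06 [0.7084 0.3369 0.06  ] z.03 [0.7285 0.375  0.03  ]
red 77 [314. 273.] z.06 [ 0.5164 -0.0515  0.06  ] z.03 [ 0.5283 -0.03    0.03  ]
```

View pics/x9side.png

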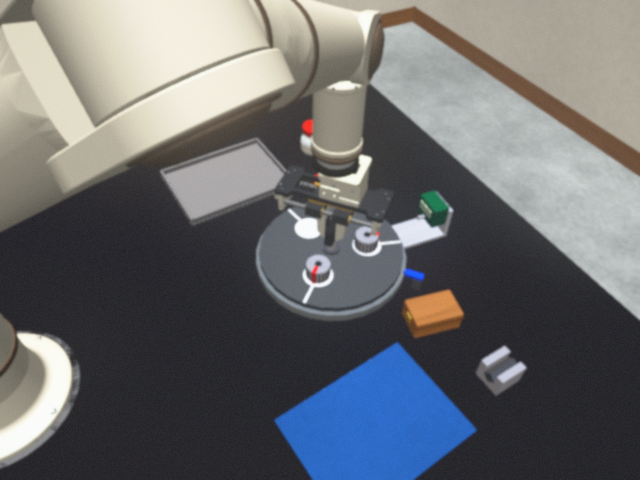

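Both pulleys rode along and stand on their pads. The disc is about 0.6° past the yellow pointer, so I trim that and release.

```bash
python3 -m inch '[[0,0,0.18,0,0,0,1],[0,0,0,0,0,0,1],[0,0,0,0,0,0,0.5],[0,0,0,0,0,0,0.1],[0,0,0,0,0,0,0.1],[0,0,0,0,0,0,0.1],[0,0,0,0,0,0,0.1],[0,0,0,0,0,0,0.1],[0,0,0,0,0,-0.1,0.1],[0,0,0,0,0,-0.15,0.1],[0,0,0,0,0,-0.15,0.1],[0,0,0,0,0,-0.15,0.1],[0,0,0,0,0,-0.15,0.1],[0,0,0,0,0,-0.13,0.1],[0,0,0,0,0,0,0.1],[0,0,0,0,0,0,0.1]]'
python3 - <<'E'
from h import *
to(.664,.2055,.2257,129.6)
p,d,c=snap("wrist","w10"); table(p,c); holes(p,c)
E
```

```text
clock: 38.02
tool_pos: [0.5865, 0.0107, 0.2347]
orientation: [-0.34, 0.94, -0.001, 0.001]
contact_force: [-0.3, 0.4, -0.9]
finger_gap: 0.0415
gripper_force: 0.0
pos [0.5865 0.0107 0.2347] head -140.24 tilt [ 0.17 -0.  ] j [ 0.84  0.79 -1.4   1.69  0.8   1.36  1.57] gap 0.0415 t 38.0
shift shares [-0.92   0.501  0.046] rz shares 22.54
white 1629 [322.2 138.3] [ 0.5353 -0.034   0.03  ]
white 13141 [583.8 276.1] [0.4683 0.2606 0.03  ]
white 2266 [381.1 239.4] [0.5727 0.0735 0.03  ]
white 1184 [261.9 245.1] [ 0.6538 -0.0144  0.03  ]
white 1248 [209.1 297.6] [ 0.736  -0.0221  0.03  ]
yellow 74 [0.7005 0.1026]
blue 524 [ 0.6856 -0.116 ]
red line dir 39.30 deg (mod 180) mean [0.6633 0.0718]
hole 136 [323. 136.] [ 0.532  -0.0358  0.06  ]
hole 100 [260. 247.] [ 0.6458 -0.0168  0.06  ]
red 135 [323. 117.] z.06 [ 0.5204 -0.0453  0.06  ] z.03 [ 0.5204 -0.0455  0.03  ]
red 115 [246. 255.] z.06 [ 0.6599 -0.0225  0.06  ] z.03 [ 0.6724 -0.0206  0.03  ]
red 492 [322. 301.] z.06 [0.6513 0.0621 0.06  ] z.03 [0.6631 0.0716 0.03  ]
```

View pics/w10.png

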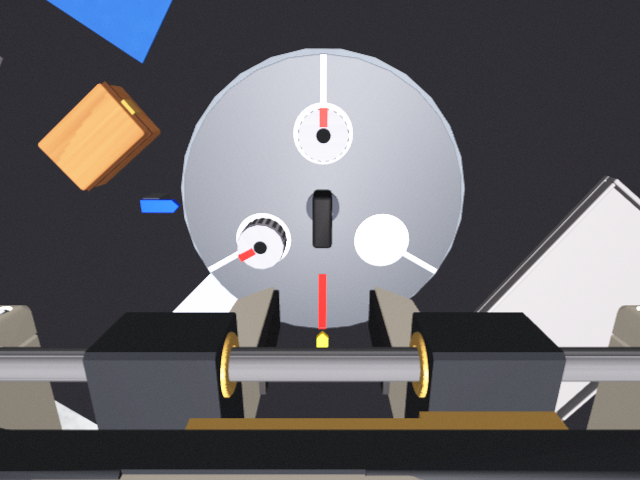

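The red mark meets the yellow pointer tip, both at x=322. Pulleys are on their pads at (323,136) and (260,247) with marks along the ticks.

```bash
python3 -m inch '[[0,0,0,-0.131,0.0716,0,1],[0,0,0,-0.131,0.0716,0,1],[0,0,0,-0.131,0.0716,0,1],[0,0,0,-0.131,0.0716,0,1],[0,0,0,-0.131,0.0716,0,1],[0,0,0,-0.131,0.0716,0,1],[0,0,0,-0.131,0.0716,0,1],[0,0,0,0,0,0,1]]'
python3 -m inch '[[0,0,1,0,0,0,1],[0,0,1,0,0,0,1],[0,0,1,0,0,0,1],[0,0,1,0,0,0,1],[0,0,1,0,0,0,1],[0,0,1,0,0,0,1],[0,0,1,0,0,0,1],[0,0,1,0,0,0,1],[0,0,1,0,0,0,1],[0,0,1,0,0,0,1],[0,0,1,0,0,0,1],[0,0,1,0,0,0,1],[0,0,1,0,0,0,1],[0,0,1,0,0,0,1],[0,0,1,0,0,0,1],[0,0,1,0,0,0,1],[0,0,1,0,0,0,1],[0,0,1,0,0,0,1],[0,0,1,0,0,0,1],[0,0,1,0,0,0,1]]'
python3 -m inch '[[0,0,1,0,0,0.08,1],[0,0,1,0,0,0.12,1],[0,0,0.5,0,0,0.12,1],[0,0,0,0,0,0.12,1],[0,0,0,0,0,0.12,1],[0,0,0,0,0,0.12,1],[0,0,0,0,0,0.12,1],[0,0,0,0,0,0.1,1],[0,0,0,0,0,0.05,1],[0,0,0,0,0,0,1],[0,0,0,0,0,0,1]]'
python3 - <<'E'
from h import *
to(.6648,.2045,.024,129.6)
p,d,c=snap("side","s11"); holes(p,c)
E
```

```text
clock: 38.73
tool_pos: [0.6609, 0.2121, 0.2313]
orientation: [-0.344, 0.939, 0.002, -0.0]
contact_force: [-1.6, 1.5, -0.3]
finger_gap: 0.0006
gripper_force: 0.0
clock: 40.4
tool_pos: [0.6618, 0.2036, 0.231]
orientation: [0.346, 0.938, -0.001, -0.001]
contact_force: [-0.1, 0.4, 0.7]
finger_gap: 0.0004
gripper_force: 0.0
clock: 41.32
tool_pos: [0.6619, 0.2044, 0.0423]
orientation: [0.425, 0.905, -0.001, -0.001]
contact_force: [-0.9, 0.6, 1.1]
finger_gap: 0.0002
gripper_force: 0.0
pos [0.6619 0.2044 0.0423] head 129.76 tilt [-0.11 -0.01] j [ 0.19  0.92 -0.84  1.54  0.76  1.04 -0.16] gap 0.0002 t 41.3
shift shares [-0.009  0.012  0.091] rz shares 0.04
hole 124 [318. 109.] [0.7634 0.3899 0.06  ]
hole 87 [335. 146.] [0.7288 0.2457 0.06  ]
hole 46 [319. 188.] [0.6292 0.1386 0.06  ]
red 147 [318. 179.] z.06 [0.6415 0.1629 0.06  ] z.03 [0.6588 0.1936 0.03  ]
red 141 [349. 213.] z.06 [0.6464 0.0478 0.06  ] z.03 [0.6639 0.0736 0.03  ]
red 67 [313. 273.] z.06 [ 0.5159 -0.0505  0.06  ] z.03 [ 0.5278 -0.0289  0.03  ]
```

```bash
python3 - <<'E'
from h import *
f=lambda c:240/np.tan(np.radians(c["fovy"]/2))
for n in("side","top"):
    p,d,c=snap(n); g=cv2.cvtColor(p,cv2.COLOR_RGB2GRAY)
    for X in([.648,-.0165,.06],[.5325,-.0362,.06]):
        y=c["R"]@np.array(X)+c["t"]; u,v=(y[:2]/y[2]*f(c)+[c["cx"],c["cy"]])
        w=g[int(v)-5:int(v)+6,int(u)-5:int(u)+6]; iy,ix=np.unravel_index(w.argmin(),w.shape)
        print(n,X,"proj",u.round(1),v.round(1),"dark",int(u)-5+ix,int(v)-5+iy,w.min(),np.median(w),"Z %.4f"%y[2],"depth",np.median(d[int(v)-8:int(v)+9,int(u)-8:int(u)+9]))
E
```

```text
side [0.648, -0.0165, 0.06] proj 367.7 234.7 dark 367 235 91 232.0 Z 0.9694 depth 0.9688874
side [0.5325, -0.0362, 0.06] proj 317.8 264.0 dark 318 263 82 217.0 Z 0.9188 depth 0.91699475
top [0.648, -0.0165, 0.06] proj 326.5 202.0 dark 321 196 122 228.0 Z 0.8663 depth 0.2856374
top [0.5325, -0.0362, 0.06] proj 342.7 258.3 dark 337 263 171 192.0 Z 0.8412 depth 0.27536714
```

Both pulleys are still in place on the table, so I press.

```bash
python3 -m inch '[[0,0,0,-0.009,0.012,0.03,1],[0,0,0,0,0,0.03,1],[0,0,0,0,0,0.03,1],[0,0,0,0,0,0.01,1],[0,0,0,0,0,0.01,1],[0,0,0,0,0,0.01,1],[0,0,0,0,0,0.006,1],[0,0,0,0,0,0,1],[0,0,0,0,0,0,1]]'
python3 -m inch '[[0,0,0,0,0,0.005,1],[0,0,0,0,0,0.005,1],[0,0,0,0,0,0,1],[0,0,0,0,0,0,1]]'
```

```text
clock: 42.22
tool_pos: [0.6655, 0.2045, 0.0181]
orientation: [0.425, 0.905, -0.0, 0.0]
contact_force: [-2.1, -2.2, 4.3]
finger_gap: 0.0006
gripper_force: 1.9
clock: 42.55
tool_pos: [0.6657, 0.2047, 0.0164]
orientation: [0.425, 0.905, 0.0, 0.0]
contact_force: [-2.9, -2.5, 6.0]
finger_gap: 0.0007
gripper_force: 3.1
```

```bash
python3 -m inch '[[0,0,0,0,0,0.006,1],[0,0,0,0,0,0,1],[0,0,0,0,0,0,1],[0,0,0,0,0,0,1]]'
```

```text
clock: 42.88
tool_pos: [0.6658, 0.2048, 0.0163]
orientation: [0.425, 0.905, -0.0, 0.0]
contact_force: [-5.2, -4.6, 12.3]
finger_gap: 0.0005
gripper_force: 6.2
```

Second press done, stopped hard at 12 N. Next is unloading.

```bash
python3 -m inch '[[0,0,0,0,0,-0.08,1],[0,0,0,0,0,-0.12,-1],[0,0,0,0,0,-0.12,-1],[0,0,0,0,0,-0.12,-1],[0,0,0,0,0,-0.12,-1],[0,0,0,0,0,-0.12,-1],[0,0,0,0,0,-0.12,-1],[0,0,0,0,0,-0.12,-1],[0,0,0,-0.113,-0.111,0,-1],[0,0,0,-0.113,-0.111,0,-1],[0,0,0,-0.113,-0.111,0,-1],[0,0,0,-0.113,-0.111,0,-1],[0,0,0,-0.113,-0.111,0,-1],[0,0,0,-0.113,-0.111,0,-1],[0,0,0,-0.113,-0.111,0,-1]]'
python3 -m inch '[[0,0,-1,0,0,0,-1],[0,0,-1,0,0,0,-1],[0,0,-1,0,0,0,-1],[0,0,-1,0,0,0,-1],[0,0,-1,0,0,0,-1],[0,0,-1,0,0,0,-1],[0,0,-1,0,0,0,-1],[0,0,-0.46,0,0,0,-1],[0,0,0,0,0,0,-1],[0,0,0,0,0,0,-1]]'
python3 - <<'E'
from h import *
to(.6475,-.0165,.037,159.6)
p,d,c=snap("wrist"); holes(p,c)
E
```

```text
clock: 44.13
tool_pos: [0.6475, -0.0171, 0.1994]
orientation: [0.424, 0.906, 0.001, 0.001]
contact_force: [0.3, -0.5, 0.6]
finger_gap: 0.0887
gripper_force: 0.0
clock: 44.97
tool_pos: [0.6476, -0.0158, 0.1991]
orientation: [0.178, 0.984, 0.0, 0.0]
contact_force: [-0.4, 0.5, -0.9]
finger_gap: 0.092
gripper_force: 0.0
pos [ 0.6476 -0.0158  0.1991] head 159.54 tilt [0.05 0.05] j [ 0.68  0.75 -1.09  1.57  0.69  1.25  0.69] gap 0.0920 t 45.0
shift shares [-0.    -0.004  0.81 ] rz shares -0.01
hole 201 [244.  95.] [ 0.532  -0.0358  0.06  ]
hole 139 [323. 227.] [ 0.646 -0.017  0.06 ]
red 222 [226.  84.] z.06 [ 0.5206 -0.0452  0.06  ] z.03 [ 0.5157 -0.051   0.03  ]
red 988 [571. 147.] z.06 [0.6526 0.1816 0.06  ] z.03 [0.6611 0.1987 0.03  ]
red 723 [426. 202.] z.06 [0.655  0.0666 0.06  ] z.03 [0.6638 0.072  0.03  ]
red 148 [323. 245.] z.06 [ 0.6598 -0.0226  0.06  ] z.03 [ 0.6691 -0.0261  0.03  ]
```

```bash
python3 -m inch '[[0,0,0,0.002,-0.006,0.13,-1],[0,0,0,0,0,0.13,-1],[0,0,0,0,0,0.13,-1],[0,0,0,0,0,0.13,-1],[0,0,0,0,0,0.13,-1],[0,0,0,0,0,0.13,-1],[0,0,0,0,0,0.03,-1],[0,0,0,0,0,0,0],[0,0,0,0,0,0,1],[0,0,0,0,0,0,1],[0,0,0,0,0,0,1],[0,0,0,0,0,0,1],[0,0,0,0,0,0,1],[0,0,0,0,0,0,1],[0,0,0,0,0,0,1],[0,0,0,0,0,0,1],[0,0,0,0,0,0,1],[0,0,0,0,0,0,1],[0,0,0,0,0,0,1],[0,0,0,0,0,0,1]]' 25
python3 -m inch '[[0,0,0,0,0,-0.08,1],[0,0,0,0,0,-0.13,1],[0,0,0,0,0,-0.13,1],[0,0,0,0,0,-0.13,1],[0,0,0,0,0,-0.13,1],[0,0,0,0,0,-0.1,1],[0,0,0,0,0,0,1]]'
python3 - <<'E'
from h import *
to(.535,.31,.0125,159.6)
E
```

```text
clock: 46.68
tool_pos: [0.6468, -0.0171, 0.0372]
orientation: [0.177, 0.984, 0.0, 0.0]
contact_force: [-0.3, -0.5, 5.0]
finger_gap: 0.0425
gripper_force: 25.0
clock: 47.27
tool_pos: [0.6486, -0.0165, 0.1819]
orientation: [0.177, 0.984, 0.001, 0.003]
contact_force: [1.2, 0.3, -1.8]
finger_gap: 0.0424
gripper_force: 25.0
pos [ 0.6486 -0.0165  0.1819] head 159.60 tilt [0.36 0.01] j [ 0.68  0.76 -1.08  1.59  0.71  1.22  0.68] gap 0.0424 t 47.3
shift shares [1.106 1.33  0.844] rz shares -0.00
```

```bash
python3 -m inch '[[0,0,0,0.05,0.06,0,1],[0,0,0,0.092,0.111,0,1],[0,0,0,0.092,0.111,0,1],[0,0,0,0.092,0.111,0,1],[0,0,0,0.092,0.111,0,1],[0,0,0,0.092,0.111,0,1],[0,0,0,0.092,0.111,0,1],[0,0,0,0.092,0.111,0,1],[0,0,0,0.092,0.111,0,1],[0,0,0,0.092,0.111,0,1],[0,0,0,0.092,0.111,0,1],[0,0,0,0.092,0.111,0,1],[0,0,0,0.042,0.05,0,1],[0,0,0,0,0,0.13,1],[0,0,0,0,0,0.13,1],[0,0,0,0,0,0.13,1],[0,0,0,0,0,0,1],[0,0,0,0,0,0,1]]'
python3 - <<'E'
from h import *
to(.535,.31,.0125,159.6)
p,d,c=snap("side"); cv2.imwrite("pics/s12.png",cv2.resize(p[60:280,120:440,::-1],None,fx=2,fy=2))
E
```

```text
clock: 48.77
tool_pos: [0.5313, 0.3076, 0.0971]
orientation: [0.177, 0.984, -0.002, -0.002]
contact_force: [0.9, -0.2, -1.7]
finger_gap: 0.0426
gripper_force: 25.0
pos [0.5313 0.3076 0.0971] head 159.57 tilt [-0.21 -0.14] j [ 0.12  0.8  -1.    1.73  0.76  1.06  0.07] gap 0.0426 t 48.8
shift shares [-0.014  0.019  0.423] rz shares -0.01
```

View pics/s12.png

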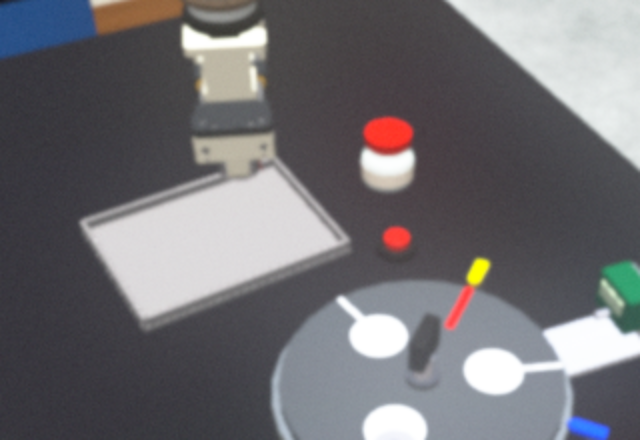

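The pulley is held above the tray. The tray spans about (81,222)–(349,242) in the crop, the disc's red mark still meets the yellow pointer, and the target below is inside the tray.

```bash
python3 -m inch '[[0,0,0,0,0,0.1,1],[0,0,0,0,0,0.1,1],[0,0,0,0,0,0.1,1],[0,0,0,0,0,0.08,1],[0,0,0,0,0,0.03,1],[0,0,0,0,0,0.01,1],[0,0,0,0,0,0,1],[0,0,0,0,0,0,1]]'
python3 -c "
from h import *
to(.535,.31,.0122,159.6)"
```

```text
clock: 49.48
tool_pos: [0.5331, 0.31, 0.016]
orientation: [0.177, 0.984, 0.001, 0.001]
contact_force: [-0.6, -0.2, -2.4]
finger_gap: 0.0427
gripper_force: 25.0
pos [0.5331 0.31   0.016 ] head 159.59 tilt [0.08 0.07] j [ 0.07  0.9  -0.91  1.75  0.87  0.95  0.  ] gap 0.0427 t 49.5
shift shares [-0.009  0.003  0.019] rz shares -0.00
```

```bash
python3 -m inch '[[0,0,0,0,0,0.01,1],[0,0,0,0,0,0.008,1],[0,0,0,0,0,0,1],[0,0,0,0,0,0,0.0],[0,0,0,0,0,0,-0.2],[0,0,0,0,0,0,-0.4],[0,0,0,0,0,0,-0.4],[0,0,0,0,0,0,-0.4],[0,0,0,0,0,0,-0.4],[0,0,0,0,0,-0.08,-0.4],[0,0,0,0,0,-0.12,-0.4],[0,0,0,0,0,-0.12,-1],[0,0,0,0,0,-0.12,-1],[0,0,0,0,0,-0.12,-1],[0,0,0,0,0,-0.12,-1],[0,0,0,0,0,-0.12,-1],[0,0,0,0,0,-0.12,-1],[0,0,0,0,0,0,-1]]'
python3 - <<'E'
from h import *
p,d,c=snap("wrist"); pulleys(p,c,.035)
to(.5322,-.036,.2,219.6)
E
```

```text
clock: 50.98
tool_pos: [0.534, 0.3118, 0.2015]
orientation: [0.177, 0.984, 0.003, 0.003]
contact_force: [0.5, 0.8, 0.4]
finger_gap: 0.0916
gripper_force: 0.0
pos [0.5334 0.3109 0.1991] head 159.61 tilt [0.29 0.16] j [ 0.17  0.69 -1.1   1.66  0.65  1.2   0.14] gap 0.0918 t 51.0
shift shares [-0.598 -1.628 -0.009] rz shares -15.00
```

```bash
python3 -m inch '[[0,0,0,-0.05,-0.136,0,-1],[0,0,0,-0.05,-0.136,0,-1],[0,0,0,-0.05,-0.136,0,-1],[0,0,0,-0.05,-0.136,0,-1],[0,0,0,-0.05,-0.136,0,-1],[0,0,0,-0.05,-0.136,0,-1],[0,0,0,-0.05,-0.136,0,-1],[0,0,0,-0.05,-0.136,0,-1],[0,0,0,-0.05,-0.136,0,-1],[0,0,0,-0.05,-0.136,0,-1],[0,0,0,-0.05,-0.136,0,-1],[0,0,0,-0.048,-0.132,0,-1],[0,0,0,0,0,0,-1]]'
python3 -m inch '[[0,0,-1,0,0,0,-1],[0,0,-1,0,0,0,-1],[0,0,-1,0,0,0,-1],[0,0,-1,0,0,0,-1],[0,0,-1,0,0,0,-1],[0,0,-1,0,0,0,-1],[0,0,-1,0,0,0,-1],[0,0,-1,0,0,0,-1],[0,0,-1,0,0,0,-1],[0,0,-1,0,0,0,-1],[0,0,-1,0,0,0,-1],[0,0,-1,0,0,0,-1],[0,0,-1,0,0,0,-1],[0,0,-1,0,0,0,-1],[0,0,-1,0,0,0,-1],[0,0,0,0,0,0,-1],[0,0,0,0,0,0,-1]]'
python3 - <<'E'
from h import *
to(.5322,-.036,.037,219.6)
p,d,c=snap("wrist","w13"); holes(p,c)
p,d,c=snap("side"); f=240/np.tan(np.radians(c["fovy"]/2)); y=c["R"]@np.array([.535,.31,.035])+c["t"]; u,v=(y[:2]/y[2]*f+[c["cx"],c["cy"]]); print("P1 proj",u,v)
for a,ce,l,b in blobs(cv2.cvtColor(p,cv2.COLOR_RGB2GRAY)[int(v)-25:int(v)+25,int(u)-25:int(u)+25]<110,5): print(a,ce+[int(u)-25,int(v)-25])
E
```

```text
clock: 52.12
tool_pos: [0.5302, -0.0451, 0.1938]
orientation: [0.181, 0.983, -0.002, -0.001]
contact_force: [0.4, -0.6, -0.7]
finger_gap: 0.0918
gripper_force: 0.0
clock: 53.53
tool_pos: [0.5305, -0.0374, 0.1948]
orientation: [-0.338, 0.941, 0.0, -0.0]
contact_force: [0.7, -0.6, 0.4]
finger_gap: 0.0916
gripper_force: 0.0
pos [ 0.5305 -0.0374  0.1948] head -140.50 tilt [-0.05  0.02] j [ 1.01  0.77 -1.42  1.86  0.8   1.26  1.6 ] gap 0.0916 t 53.5
shift shares [-0.012 -0.001  0.789] rz shares -0.03
hole 160 [302. 181.] [ 0.5102 -0.0751  0.06  ]
red 205 [302. 160.] z.06 [ 0.4979 -0.0853  0.06  ] z.03 [ 0.5012 -0.0847  0.03  ]
red 286 [323. 396.] z.06 [0.6542 0.0642 0.06  ] z.03 [0.6736 0.0801 0.03  ]
P1 proj 243.0097640768039 163.8193584290685
207 [229.27536232 141.41545894]
378 [261.42592593 153.52645503]
8 [250.5 172. ]
```

P2 has been knocked aside, its hole now measuring (0.510,-0.075). It was after the second reading, so I just pick it up from there.

```bash
python3 - <<'E'
from h import *
p,d,c=snap("wrist"); pulleys(p,c,.06)
f=240/np.tan(np.radians(c["fovy"]/2))
for u,v in((302,181),(302,195),(290,181),(314,181),(302,160),(302,172)):
    z=np.median(d[v-1:v+2,u-1:u+2]); print(u,v,((np.array([(u-c["cx"])/f*z,(v-c["cy"])/f*z,z])-c["t"])@c["R"]).round(4))
to(.5102,-.0751,.037,219.6)
E
```

```text
302 181 [ 0.5103 -0.0756  0.0606]
302 195 [ 0.519  -0.0688  0.0596]
290 181 [ 0.5163 -0.0827  0.0601]
314 181 [ 0.5046 -0.0685  0.0596]
302 160 [ 0.4979 -0.0855  0.0605]
302 172 [ 0.5051 -0.0799  0.0596]
pos [ 0.5308 -0.0376  0.1951] head -140.48 tilt [-0.01 -0.01] j [ 1.01  0.77 -1.42  1.86  0.8   1.26  1.6 ] gap 0.0916 t 53.7
shift shares [ 0.198 -0.079  0.79 ] rz shares -0.02
```

```bash
python3 -m inch '[[0,0,0,0.1,-0.039,0,-1],[0,0,0,0.1,-0.039,0,-1],[0,0,0,0,0,0.13,-1],[0,0,0,0,0,0.13,-1],[0,0,0,0,0,0.1,-1],[0,0,0,0,0,0,-1],[0,0,0,0,0,0,-1]]'
python3 - <<'E'
from h import *
to(.5102,-.0755,.037,219.6)
p,d,c=snap("wrist"); holes(p,c)
E
```

```text
clock: 54.27
tool_pos: [0.5095, -0.075, 0.1229]
orientation: [-0.339, 0.941, 0.0, -0.001]
contact_force: [0.1, -0.5, 0.8]
finger_gap: 0.0916
gripper_force: 0.0
pos [ 0.5095 -0.075   0.1229] head -140.42 tilt [-0.09  0.02] j [ 1.05  0.82 -1.34  1.96  0.9   1.14  1.6 ] gap 0.0916 t 54.3
shift shares [-0.001 -0.005  0.43 ] rz shares -0.00
hole 256 [325. 216.] [ 0.4857 -0.0929  0.06  ]
hole 241 [322. 264.] [ 0.5104 -0.0749  0.06  ]
hole 92 [322. 348.] [ 0.5567 -0.0366  0.06  ]
red 414 [322. 235.] z.06 [ 0.4959 -0.087   0.06  ] z.03 [ 0.5028 -0.0814  0.03  ]
```

```bash
python3 -m inch '[[0,0,0,0,0,0.13,-1],[0,0,0,0,0,0.13,-1],[0,0,0,0,0,0.13,-1],[0,0,0,0,0,0.04,-1],[0,0,0,0,0,0,0],[0,0,0,0,0,0,1],[0,0,0,0,0,0,1],[0,0,0,0,0,0,1],[0,0,0,0,0,0,1],[0,0,0,0,0,0,1],[0,0,0,0,0,0,1],[0,0,0,0,0,0,1],[0,0,0,0,0,0,1],[0,0,0,0,0,0,1],[0,0,0,0,0,0,1],[0,0,0,0,0,0,1],[0,0,0,0,0,0,1]]' 25
python3 -m inch '[[0,0,0,0,0,-0.08,1],[0,0,0,0,0,-0.13,1],[0,0,0,0,0,-0.13,1],[0,0,0,0,0,-0.13,1],[0,0,0,0,0,-0.13,1],[0,0,0,0,0,-0.1,1],[0,0,0,0,0,0,1],[0,0,0,0,0,0,1]]'
python3 - <<'E'
from h import *
to(.445,.31,.0125,159.6)
E
```

```text
clock: 55.73
tool_pos: [0.5102, -0.0753, 0.0373]
orientation: [-0.339, 0.941, -0.0, 0.0]
contact_force: [-0.6, -0.1, 4.8]
finger_gap: 0.0424
gripper_force: 25.0
clock: 56.4
tool_pos: [0.5103, -0.0753, 0.1772]
orientation: [-0.338, 0.941, -0.0, 0.0]
contact_force: [-0.4, -0.2, -2.7]
finger_gap: 0.0428
gripper_force: 25.0
pos [ 0.5103 -0.0753  0.1772] head -140.43 tilt [ 0.06 -0.03] j [ 1.1   0.77 -1.42  1.92  0.82  1.22  1.65] gap 0.0428 t 56.4
shift shares [-0.975  1.694  0.823] rz shares 14.99
```

```bash
python3 -m inch '[[0,0,0,-0.04,0.07,0,1],[0,0,0,-0.075,0.13,0,1],[0,0,0,-0.075,0.13,0,1],[0,0,0,-0.075,0.13,0,1],[0,0,0,-0.075,0.13,0,1],[0,0,0,-0.075,0.13,0,1],[0,0,0,-0.075,0.13,0,1],[0,0,0,-0.075,0.13,0,1],[0,0,0,-0.075,0.13,0,1],[0,0,0,-0.075,0.13,0,1],[0,0,0,-0.075,0.13,0,1],[0,0,0,-0.075,0.13,0,1],[0,0,0,-0.075,0.13,0,1],[0,0,0,-0.035,0.064,0,1]]'
python3 -m inch '[[0,0,1,0,0,0,1],[0,0,1,0,0,0,1],[0,0,1,0,0,0,1],[0,0,1,0,0,0,1],[0,0,1,0,0,0,1],[0,0,1,0,0,0,1],[0,0,1,0,0,0,1],[0,0,1,0,0,0,1],[0,0,1,0,0,0,1],[0,0,1,0,0,0,1],[0,0,1,0,0,0,1],[0,0,1,0,0,0,1],[0,0,1,0,0,0,1],[0,0,1,0,0,0,1],[0,0,1,0,0,0,1],[0,0,0,0,0,0,1],[0,0,0,0,0,0,1]]'
python3 - <<'E'
from h import *
to(.445,.31,.0125,159.6)
p,d,c=snap("side","s14"); holes(p,c)
f=240/np.tan(np.radians(c["fovy"]/2))
for X in([.535,.31,.035],[.445,.31,.035],[.445,.31,.22]):
    y=c["R"]@np.array(X)+c["t"]; print(X,(y[:2]/y[2]*f+[c["cx"],c["cy"]]).round(0))
cv2.imwrite("pics/s14c.png",cv2.resize(p[60:330,100:420,::-1],None,fx=2,fy=2))
E
```

```text
clock: 57.57
tool_pos: [0.442, 0.3135, 0.1756]
orientation: [-0.341, 0.94, 0.001, -0.001]
contact_force: [0.1, -0.4, -2.1]
finger_gap: 0.0429
gripper_force: 25.0
clock: 58.98
tool_pos: [0.4437, 0.3094, 0.1757]
orientation: [0.176, 0.984, -0.001, -0.001]
contact_force: [-0.8, 0.1, -1.6]
finger_gap: 0.0425
gripper_force: 25.0
pos [0.4437 0.3094 0.1757] head 159.71 tilt [-0.1 -0.1] j [ 0.15  0.56 -1.07  1.86  0.56  1.06  0.08] gap 0.0425 t 59.0
shift shares [-0.006  0.007  0.816] rz shares 0.03
hole 50 [314. 104.] [0.7658 0.4113 0.06  ]
hole 297 [370. 149.] [0.7912 0.2021 0.06  ]
red 406 [314. 127.] z.06 [0.7203 0.3301 0.06  ] z.03 [0.7409 0.3679 0.03  ]
red 164 [318. 179.] z.06 [0.642  0.1646 0.06  ] z.03 [0.6593 0.1954 0.03  ]
red 137 [349. 213.] z.06 [0.6466 0.0478 0.06  ] z.03 [0.6641 0.0736 0.03  ]
[0.535, 0.31, 0.035] [243. 164.]
[0.445, 0.31, 0.035] [204. 176.]
[0.445, 0.31, 0.22] [190. 100.]
```

View pics/s14c.png

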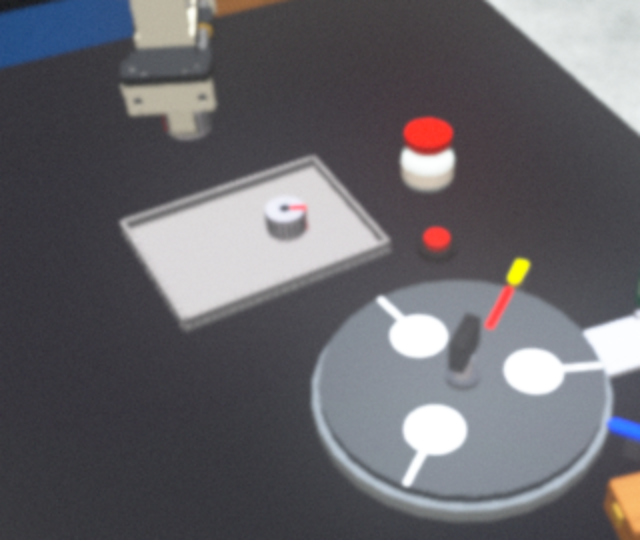

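P1 stands upright in the tray at crop (286,216). The disc's red mark still meets the yellow pointer at (515,278), and P2's target at crop (208,232) is clear.

```bash
python3 -m inch '[[0,0,0,-0.006,0.007,0.1,1],[0,0,0,0,0,0.13,1],[0,0,0,0,0,0.13,1],[0,0,0,0,0,0.13,1],[0,0,0,0,0,0.13,1],[0,0,0,0,0,0.1,1],[0,0,0,0,0,0.06,1],[0,0,0,0,0,0.02,1],[0,0,0,0,0,0,1],[0,0,0,0,0,0,1]]'
python3 -c "
from h import *
to(.445,.31,.0123,159.6)"
```

```text
clock: 59.87
tool_pos: [0.4464, 0.3118, 0.0178]
orientation: [0.177, 0.984, 0.0, 0.0]
contact_force: [0.3, 0.1, -1.7]
finger_gap: 0.0424
gripper_force: 25.0
pos [0.4464 0.3118 0.0178] head 159.62 tilt [0.03 0.05] j [-0.01  0.77 -0.86  1.94  0.8   0.82 -0.1 ] gap 0.0424 t 59.9
shift shares [ 0.003 -0.011  0.027] rz shares 0.01
```

```bash
python3 -m inch '[[0,0,0,0,0,0.015,1],[0,0,0,0,0,0.011,1],[0,0,0,0,0,0,1],[0,0,0,0,0,0,1],[0,0,0,0,0,0,0.0],[0,0,0,0,0,0,-0.2],[0,0,0,0,0,0,-0.4],[0,0,0,0,0,0,-0.4],[0,0,0,0,0,0,-0.4],[0,0,0,0,0,0,-0.4],[0,0,0,0,0,-0.08,-0.4],[0,0,0,0,0,-0.12,-0.4],[0,0,0,0,0,-0.12,-1],[0,0,0,0,0,-0.12,-1],[0,0,0,0,0,-0.12,-1],[0,0,0,0,0,-0.12,-1],[0,0,0,0,0,-0.12,-1],[0,0,0,0,0,-0.12,-1],[0,0,0,0,0,0,-1],[0,0,0,0,0,0,-1]]'
python3 - <<'E'
from h import *
to(.445,.31,.2,159.6)
p,d,c=snap("wrist","w15")
f=240/np.tan(np.radians(c["fovy"]/2)); ys,xs=np.mgrid[0:300,0:640]; z=d[:300]
X=(np.stack([(xs-c["cx"])/f*z,(ys-c["cy"])/f*z,z],-1)-c["t"])@c["R"]
m=(abs(X[...,2]-.035)<.004)&(z>0)
for a,ce,l,b in blobs(m,200): print(a,ce.round(0),X[l].mean(0).round(4),np.ptp(X[l],0).round(4))
p,d,c=snap("side")
for a,ce,l,b in blobs(masks(p)["red"],40): print("red",a,ce,ray(c,ce,.03)[0].round(4))
E
```

```text
clock: 61.53
tool_pos: [0.4468, 0.3116, 0.1972]
orientation: [0.177, 0.984, 0.001, 0.001]
contact_force: [0.1, -0.9, -1.0]
finger_gap: 0.0914
gripper_force: 0.0
pos [0.4468 0.3116 0.1972] head 159.58 tilt [0.16 0.06] j [ 0.17  0.54 -1.09  1.84  0.54  1.1   0.1 ] gap 0.0914 t 61.5
shift shares [ 0.005 -0.011 -0.014] rz shares -0.01
1852 [322. 220.] [0.4454 0.3098 0.0348] [0.0436 0.0434 0.0061]
607 [353. 292.] [0.5197 0.3127 0.0344] [0.0255 0.0404 0.0056]
red 406 [313.61576355 126.86945813] [0.7409 0.3679 0.03  ]
red 164 [317.9695122  178.92073171] [0.6591 0.1953 0.03  ]
red 136 [349.13970588 213.43382353] [0.6639 0.0735 0.03  ]
```

```bash
python3 -c "
from workcell import manip
print(manip.job_done())"
```

```text
the job is handed in; nothing more can be done
None
```

I've handed the job in with both readings taken. The two pulleys that were present stand upright in the tray and the table is at the yellow pointer. One pulley was knocked aside on the disc after the second reading, so I picked it up from where it lay.

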